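# Weigh out a charge of mill balls and lock the pan

### The arm

A 6-joint arm with a two-finger parallel gripper is mounted at the origin on the work surface; the furniture and walls round the work are solid. World frame = base frame: x ahead of the robot, y to its left, z up, the work surface at z = 0. Lengths are in m, angles in rad, forces in N, time in s.
With the tool pointing down it reaches from about 0.35 to 0.775 m from the base axis. Payload 5.5 kg.
Tool frame: the origin (TCP) lies at the very end of the fingers, on their centre line; the grasp point (between the pads) lies 19 mm behind it (manip.grip_depth is the distance from the TCP to the grasp point, in m); z points along the fingers, y is the line along which they close (so a half turn about z gives the same grasp; the last joint's range is limited). The gripper opens to 85 mm and grips with 20 to 120 N. Pads are 22 mm wide; open, the fingers measure 114 mm over their backs; the gripper's body (76 mm by 85 mm) begins 54 mm behind the grasp point. The pads swing forward as they close: fully open they stand 13 mm farther back than shut.
Start: joints at [1.124, 0.313, 0.046, 1.304, 0, 1.431], TCP at [0.174, 0.548, 0.231] pointing down, gripper open.
Joint ranges: [-2.76, 2.76], [-0.86, 1.69], [-1.03, 1.26], [-2.2, 2.34], [-1.47, 1.5], [-3.14, 3.14]. Speed limits (rad/s): [2.57, 2.57, 3.14, 3.14, 3.14, 3.14].

### API

Orientations are given as a rotation vector (axis times angle).
In Python, from plant import manip, vision gives the robot as it stands. The module is installed in compiled form; this text tells all that it offers.
- The arm moves only by the shell command python3 -m inch 'ROWS' [FORCE]. ROWS is JSON, a list of rows, each an object of numbers: "tx", "ty", "tz": the shift along the tool's x, y, z in cm; "turn": the turn about the tool's z in degrees; "fingers": the opening, from 0 (shut) to 1 (fully open). A call has 1 to 5 rows; each row is the pose to reach, as a shift and turn from the pose commanded when the call began, along the tool's axes at that moment; what a row does not reach only later rows make up. A row lasts 1/8 s, in which the tool goes at most 62.5 mm and 10.7 degrees, less where a joint would pass 70% of its speed; a pose out of reach is approached as far as the arm can. A call with a gripper value outside its range is refused whole. The fingers move at their own pace and stop on an object; FORCE is the grip in N (left out, the last holds). Time passes only in rows, so rows that repeat a pose let the fingers close. It gives the time, the measured TCP pose, the force, the opening and the grip force at its end, in the units of the state.
- manip.get_state(): the state, without advancing time (a new reading comes with each control period).
- vision.capture(name): name is "side" or "top" or "wrist"; returns a dict with "frame" (420x560x3 uint8, blue, green, red), "mtx" (3x3 intrinsics, pixels), "D" ([k1, k2, p1, p2, k3] as OpenCV has them; the pictures are not rectified), "camera_from_world" (4x4, takes a point from world to camera coordinates). Camera axes: x right, y up, looking along -z (the intrinsics and any distortion apply to the point x, -y, -z); pixel columns grow to the right and rows downward; lengths in m; the calibration is good to about 2 mm. A picture is of the moment at which its call begins. There is no depth.
- manip.finish_job(): hands the job in; it is judged then, once.
The state is a dict: "time": time; "qpos": joint angles; "joint_vel": joint speeds; "effort": joint torques, N m; "tool_pos": TCP position; "eef_rot": TCP orientation; "ft_force": force on the tool from outside, world axes, zero at the start; "ft_torque": the same for the moment, N m; "finger_gap": finger opening in m; "gripper_force": force on a finger pad.
Only numpy, scipy, OpenCV 4.12 (cv2) and the standard library are available. Lean on these libraries where they do the work, as an engineer would, in place of code of your own. Each camera call takes 0.05 s, during which the arm holds its last target. There are 200 camera calls.

### The job

With the scoop, pour steel mill balls into the balance's spring-hung pan until their weight alone drops the pan onto its stop; then stop pouring, so that at least two balls stay in the scoop. Set the scoop down upright on the bench with the spare balls in it and swing the keeper bar fully shut over the pan's lug, past its click. Spill no ball, do not press on the pan with hand or scoop, and leave the jars and the vial alone.

Things in the scene. Friction and masses are not known exactly. Their poses are not given: they have to be found in the camera images.
- pan (a joint): Slide of the spring-hung pan, m: 0 = raised, grows as it sinks, 0.022 = on its hard stop. Empty it stays at 0. The springs are preloaded and soft (5 N/m): it hardly moves until the load nearly suffices, then drops within one or two balls. 3 to 5 balls are needed; how many is hidden, as the pan's own weight varies.
- cup: The round steel pan: open cup, rim 92 mm across (inner 86), 35 mm deep, wall and floor 3 mm. Origin: centre of its underside, z up; 50 mm above the bench when raised, 28 when on its stop. A flat lug 22 x 24 x 5 mm sticks out of its rim to the balance's -x. Neither robot nor scoop may press on it.
- pan_mouth (a point): Centre of the pan's mouth, at rim height (85 mm above the bench when raised, 63 mm when on its stop).
- scale: Balance stand, fixed: grey base 150 x 170 x 12 mm (shifted 10 mm to -x). Origin on the bench below the pan's centre. -x: side of keeper bar and lug, roughly towards the robot; +x side open for pouring. Two posts 131 mm high stand 75 mm either side along y, with arms and spring tubes reaching in to 52 mm from the middle.
- keeper (a joint): Hinge of the keeper bar, rad: 0 = fully shut (bar along the balance's y, over the lug, at its end stop), grows as it swings out to -x; starts 0.7 to 1.15, stays where left. In the last 0.1 rad push it past a spring plunger (3 to 5 N at the knob; crest near 0.03), which then holds it shut. A raised pan's lug blocks it; over a lowered one it passes 4 mm clear.
- keeper_knob (a point): Centre of the top of the black knob (upright cylinder 14 mm in diameter, 26 mm high) on the keeper bar, 85 mm from the hinge axis; top 104.5 mm above the bench, underside 78.5 mm. The steel bar below is 10 mm wide, 6 mm thick, about 120 mm long, its underside 67.5 mm above the bench.
- keeper_hinge (a point): Point on the keeper's vertical hinge axis, 55 mm to -x and 58 mm to +y of the balance's origin. From it the shut bar points to the balance's -y; opening swings it towards -x.
- scoop: Aluminium scoop 168 x 31 mm, foot plate 70 x 56, 0.2-0.3 kg. Its channel, 19.5 mm wide, holds the balls in single file along x; the floor is an arc (radius 120 mm, lowest at x = 0, 7 mm up) rising to an open lip at -x and an end wall at +x. Tipped lip-down, one or two balls leave at about 30 degrees, then one each 2 to 4 degrees; the fifth near 39. Origin: centre of its underside, z up.
- scoop_grip (a point): Centre of the handle, 75 mm above the scoop's underside at its x = y = 0: an upright black block 20 x 20 mm, 55 to 93 mm up, above the channel's middle. The bridge below it (18 mm along x, 31 mm along y) tops out at 56 mm.
- scoop_lip (a point): Middle of the channel floor's edge at the pouring lip: 86 mm to -x of the scoop's origin, 44 mm above its underside.
- cap_jar: Closed screw jar 51 mm wide, 58 mm high beside the balance: bystander, leave alone. Origin at its underside.
- standard_jar: Closed brown jar 42 mm wide, 45 mm high behind the scoop: bystander, leave alone. Origin at its underside.
- big_vial: Sample vial 22 mm wide, 66 mm high beside the balance: bystander, leave alone. Origin at its underside.
- ball_0: Polished steel ball, 16 mm in diameter, 17 g, origin at its centre. Number 1 of 8 in the scoop's single file, counted from the pouring lip.
- ball_1: Polished steel ball, 16 mm in diameter, 17 g, origin at its centre. Number 2 of 8 in the scoop's single file, counted from the pouring lip.
- ball_2: Polished steel ball, 16 mm in diameter, 17 g, origin at its centre. Number 3 of 8 in the scoop's single file, counted from the pouring lip.
- ball_3: Polished steel ball, 16 mm in diameter, 17 g, origin at its centre. Number 4 of 8 in the scoop's single file, counted from the pouring lip.
- ball_4: Polished steel ball, 16 mm in diameter, 17 g, origin at its centre. Number 5 of 8 in the scoop's single file, counted from the pouring lip.
- ball_5: Polished steel ball, 16 mm in diameter, 17 g, origin at its centre. Number 6 of 8 in the scoop's single file, counted from the pouring lip.
- ball_6: Polished steel ball, 16 mm in diameter, 17 g, origin at its centre. Number 7 of 8 in the scoop's single file, counted from the pouring lip. One of the last two, which must stay in the scoop.
- ball_7: Polished steel ball, 16 mm in diameter, 17 g, origin at its centre. Number 8 of 8 in the scoop's single file, counted from the pouring lip. One of the last two, which must stay in the scoop.

How it is judged:
On the way, in this order (a step that is already met when the one before it is completed fails the run):
1. the pan rests on its stop under the balls alone, the keeper still open (value of joint pan above 0.0205 m and value of joint keeper above 0.3 rad and contact force between each of scoop, the fingers and cup below 0.3 N), for 0.4 s.
2. the keeper bar is shut past its detent (value of joint pan above 0.0205 m and value of joint keeper below 0.02 rad), for 0.2 s.
At the end, for the whole second after the job is handed in: The pan is on its stop (sunk more than 20.5 of 22 mm), the keeper bar is fully shut (under 0.02 rad), the scoop stands upright on the bench (within 0.06 rad, underside under 6 mm up) at rest, every ball lies in the pan or in the scoop's channel, and the last two of the file are still in the scoop (all of step 2 and angle between scoop's own z axis and vertical below 0.06 rad and height (world z) of scoop below 0.006 m and linear speed of scoop below 0.02 m/s and ((horizontal distance between ball_0 and pan_mouth below 0.042 m and z of ball_0 in the frame of cup between 0 and 0.035 m) or (y of ball_0 in the frame of scoop between -0.012 and 0.012 m and x of ball_0 in the frame of scoop between -0.092 and 0.085 m and z of ball_0 in the frame of scoop between 0.01 and 0.065 m)) and ((horizontal distance between ball_1 and pan_mouth below 0.042 m and z of ball_1 in the frame of cup between 0 and 0.035 m) or (y of ball_1 in the frame of scoop between -0.012 and 0.012 m and x of ball_1 in the frame of scoop between -0.092 and 0.085 m and z of ball_1 in the frame of scoop between 0.01 and 0.065 m)) and ((horizontal distance between ball_2 and pan_mouth below 0.042 m and z of ball_2 in the frame of cup between 0 and 0.035 m) or (y of ball_2 in the frame of scoop between -0.012 and 0.012 m and x of ball_2 in the frame of scoop between -0.092 and 0.085 m and z of ball_2 in the frame of scoop between 0.01 and 0.065 m)) and ((horizontal distance between ball_3 and pan_mouth below 0.042 m and z of ball_3 in the frame of cup between 0 and 0.035 m) or (y of ball_3 in the frame of scoop between -0.012 and 0.012 m and x of ball_3 in the frame of scoop between -0.092 and 0.085 m and z of ball_3 in the frame of scoop between 0.01 and 0.065 m)) and ((horizontal distance between ball_4 and pan_mouth below 0.042 m and z of ball_4 in the frame of cup between 0 and 0.035 m) or (y of ball_4 in the frame of scoop between -0.012 and 0.012 m and x of ball_4 in the frame of scoop between -0.092 and 0.085 m and z of ball_4 in the frame of scoop between 0.01 and 0.065 m)) and ((horizontal distance between ball_5 and pan_mouth below 0.042 m and z of ball_5 in the frame of cup between 0 and 0.035 m) or (y of ball_5 in the frame of scoop between -0.012 and 0.012 m and x of ball_5 in the frame of scoop between -0.092 and 0.085 m and z of ball_5 in the frame of scoop between 0.01 and 0.065 m)) and y of ball_6 in the frame of scoop between -0.012 and 0.012 m and x of ball_6 in the frame of scoop between -0.092 and 0.085 m and z of ball_6 in the frame of scoop between 0.01 and 0.065 m and y of ball_7 in the frame of scoop between -0.012 and 0.012 m and x of ball_7 in the frame of scoop between -0.092 and 0.085 m and z of ball_7 in the frame of scoop between 0.01 and 0.065 m); the robot touches nothing.
It fails at once if the hand or arm presses on the pan (contact force between any of the fingers, the arm and cup above 1 N).
It fails at once if the scoop presses on the pan (contact force between scoop and cup above 1.5 N).
It fails at once if a jar or the vial is moved more than 30 mm (distance of any of cap_jar, standard_jar, big_vial from where it was at the start of the episode above 0.03 m).
It also fails if it takes over 72 s, if anything falls off the work surface, if the arm or the gripper's body presses on something with over 40 N, if the wrist force passes 120 N, or if a joint passes its speed limit or range.

## Working session

There is one attempt and no reset: what is moved stays moved. The work goes in short steps, Python scripts to look and compute and a shell command to move; the robot and the scene stay as the last step left them, time stands still between calls to the robot, and variables do not carry over. Pictures are saved under pics/ and viewed, at most 10 in all, crops included, and the job is handed in when it is done.

```bash
mkdir -p pics; cat > h.py <<'E'
import numpy as np, cv2
from plant import manip, vision
from scipy.spatial.transform import Rotation as R
def cap(n,save=None):
    c=vision.capture(n)
    if save: cv2.imwrite(f'pics/{save}.png',c['frame'])
    return c
def ray(c,u,v):
    p=cv2.undistortPoints(np.array([[[u,v]]],float),c['mtx'],np.array(c['D'],float))[0,0]
    T=np.array(c['camera_from_world']); Rm=T[:3,:3]; o=-Rm.T@T[:3,3]
    d=Rm.T@np.array([p[0],-p[1],-1.]); return o,d/np.linalg.norm(d)
def onz(c,u,v,z):
    o,d=ray(c,u,v); return o+d*(z-o[2])/d[2]
def proj(c,P):
    P=np.atleast_2d(P).astype(float); T=np.array(c['camera_from_world']); q=P@T[:3,:3].T+T[:3,3]
    q=q*[1,-1,-1]; return cv2.projectPoints(q,np.zeros(3),np.zeros(3),c['mtx'],np.array(c['D'],float))[0][:,0]
def tri(c1,p1,c2,p2):
    (o1,d1),(o2,d2)=ray(c1,*p1),ray(c2,*p2)
    A=np.stack([d1,-d2],1); s=np.linalg.lstsq(A,o2-o1,rcond=None)[0]
    a,b=o1+s[0]*d1,o2+s[1]*d2; return (a+b)/2,np.linalg.norm(a-b)
E
python3 - <<'E'
from h import *
np.set_printoptions(precision=3,suppress=True)
fr=[]
for n in('top','side'):
    c=cap(n,n+'0'); fr.append(c['frame'])
    T=np.array(c['camera_from_world']);print(n,-T[:3,:3].T@T[:3,3],-T[2,:3],c['mtx'][0][0])
s=manip.get_state();print(s['tool_pos'],s['eef_rot'],s['finger_gap'],s['time'])
E
```

```text
top [0.428 0.106 1.262] [ 0.086  0.01  -0.996] 532.7445873407337
side [ 0.079 -0.923  0.769] [ 0.367  0.777 -0.511] 531.8694761639489
[0.173 0.548 0.23 ] [-0.48  -3.104  0.003] 0.08538131597610246 0.1
```

View pics/top0.png

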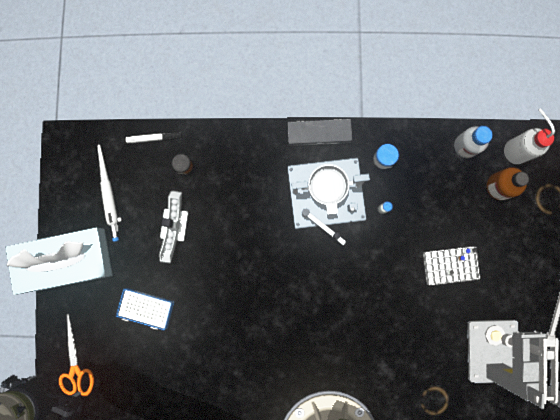

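View pics/side0.png

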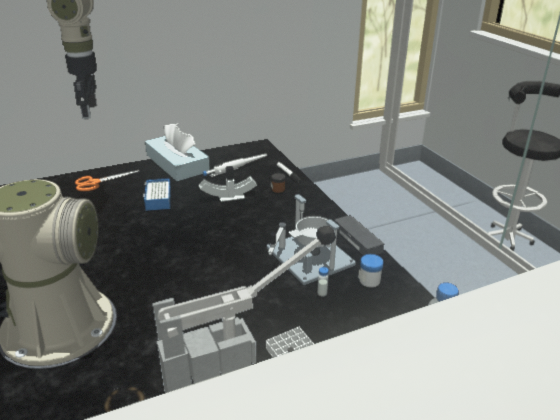

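```bash
python3 - <<'E'
import cv2,numpy as np
t=cv2.imread('pics/top0.png');s=cv2.imread('pics/side0.png')
a=cv2.resize(t[110:260,275:405],None,fx=3,fy=3,interpolation=cv2.INTER_CUBIC)
b=cv2.resize(t[140:290,140:220],None,fx=3,fy=3,interpolation=cv2.INTER_CUBIC)
cv2.imwrite('pics/ct.png',np.hstack([a,b]))
a=cv2.resize(s[185:310,255:395],None,fx=4,fy=4,interpolation=cv2.INTER_CUBIC)
b=cv2.resize(s[160:210,185:295],None,fx=2,fy=2,interpolation=cv2.INTER_CUBIC)
b=np.vstack([b,np.zeros((500-b.shape[0],220,3),np.uint8)])
cv2.imwrite('pics/cs.png',np.hstack([a,b]))
E
```

```text
(no output)
```

View pics/ct.png

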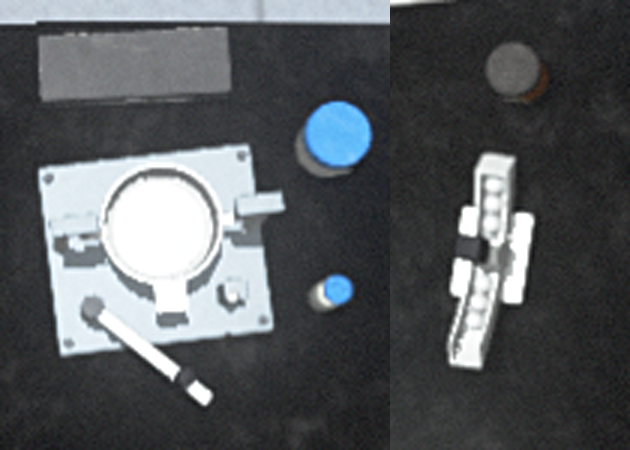

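View pics/cs.png

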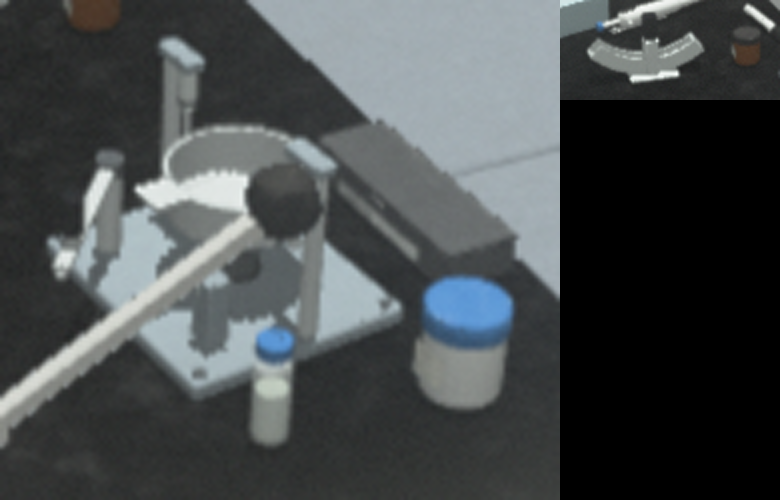

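```bash
python3 -m inch '[{"ty":6},{"ty":12},{"ty":18},{"ty":24},{"ty":30}]'; python3 -c "
from h import *
s=manip.get_state();print(s['qpos'],R.from_rotvec(s['eef_rot']).as_matrix()[:,2],s['time'])"; python3 -m inch '[{"ty":0}]';python3 -c "
from h import *
s=manip.get_state();print(s['qpos'],s['tool_pos'],R.from_rotvec(s['eef_rot']).as_matrix()[:,2],s['time'])"
```

```text
[ 1.12438528e+00  3.13926849e-01  4.50670952e-02  1.30360885e+00
 -2.16614651e-06  1.43118875e+00] [-7.20018567e-04 -1.50932987e-03 -9.99998602e-01] 0.1
[ 1.12438528e+00  3.13926849e-01  4.50670952e-02  1.30360885e+00
 -2.16614651e-06  1.43118875e+00] [0.17346581 0.54771579 0.23048674] [-7.20018567e-04 -1.50932987e-03 -9.99998602e-01] 0.1invalid input at $[0]: expected keys tx, ty, tz, turn, fingers
invalid input at $[0]: expected keys tx, ty, tz, turn, fingers
```

All five keys are needed in each row.

```bash
python3 -m inch '[{"tx":0,"ty":6,"tz":0,"turn":0,"fingers":1},{"tx":0,"ty":12,"tz":0,"turn":0,"fingers":1},{"tx":0,"ty":18,"tz":0,"turn":0,"fingers":1},{"tx":0,"ty":24,"tz":0,"turn":0,"fingers":1},{"tx":0,"ty":30,"tz":0,"turn":0,"fingers":1}]'; python3 -c "
from h import *
s=manip.get_state();print(s['qpos'],R.from_rotvec(s['eef_rot']).as_matrix()[:,2],s['time'])"
```

```text
time: 0.72
tool_pos: [0.2534, 0.7986, 0.2222]
eef_rot: [0.479, 3.1, 0.04]
ft_force: [0.5, 1.6, 0.2]
finger_gap: 0.0852
gripper_force: 0.0
[1.16736289e+00 1.00978335e+00 1.25599646e+00 1.79130787e+00
 1.52264147e-03 1.47432264e+00] [ 0.00868836  0.02423334 -0.99966857] 0.725
```

```bash
python3 -m inch '[{"tx":0,"ty":6,"tz":0,"turn":0,"fingers":1},{"tx":0,"ty":12,"tz":0,"turn":0,"fingers":1},{"tx":0,"ty":18,"tz":0,"turn":0,"fingers":1}]'; python3 -c "
from h import *
s=manip.get_state();print(s['qpos'],R.from_rotvec(s['eef_rot']).as_matrix()[:,2],s['time'])"
```

```text
time: 1.1
tool_pos: [0.2677, 0.8442, 0.1847]
eef_rot: [0.477, 3.085, 0.139]
ft_force: [0.4, 1.2, -0.2]
finger_gap: 0.0855
gripper_force: 0.0
[1.17143263 1.0604427  1.26379101 1.68405933 0.00539155 1.4784503 ] [ 0.03001294  0.08497935 -0.99593059] 1.1
```

```bash
cat > st.py <<'E'
from h import *
np.set_printoptions(precision=3,suppress=True)
s=manip.get_state();M=R.from_rotvec(s['eef_rot']).as_matrix()
print('q',np.array(s['qpos']),'t %.2f'%s['time']);print('p',np.array(s['tool_pos']),'x',M[:,0],'y',M[:,1],'z',M[:,2])
E
python3 -m inch '[{"tx":0,"ty":6,"tz":0,"turn":0,"fingers":1},{"tx":0,"ty":12,"tz":0,"turn":0,"fingers":1},{"tx":0,"ty":18,"tz":0,"turn":0,"fingers":1},{"tx":0,"ty":24,"tz":0,"turn":0,"fingers":1},{"tx":0,"ty":30,"tz":0,"turn":0,"fingers":1}]' >/dev/null; python3 st.py;python3 -m inch '[{"tx":0,"ty":-5,"tz":0,"turn":0,"fingers":1},{"tx":0,"ty":-10,"tz":0,"turn":0,"fingers":1}]'>/dev/null; python3 st.py
```

```text
q [1.175 1.116 1.264 1.558 0.009 1.483] t 1.73
p [0.283 0.893 0.141] x [-0.953  0.302 -0.005] y [0.298 0.941 0.16 ] z [ 0.053  0.151 -0.987]
q [1.168 0.859 0.709 1.261 0.01  1.476] t 1.98
p [0.267 0.838 0.131] x [-0.953  0.303 -0.005] y [0.298 0.941 0.16 ] z [ 0.053  0.151 -0.987]
```

```bash
python3 -m inch '[{"tx":5,"ty":-2,"tz":-4,"turn":0,"fingers":1},{"tx":10,"ty":-4,"tz":-8,"turn":0,"fingers":1},{"tx":15,"ty":-6,"tz":-12,"turn":0,"fingers":1},{"tx":18,"ty":-6,"tz":-18,"turn":0,"fingers":1}]' >/dev/null; python3 st.py;python3 -m inch '[{"tx":0,"ty":6,"tz":0,"turn":0,"fingers":1},{"tx":0,"ty":12,"tz":0,"turn":0,"fingers":1},{"tx":0,"ty":20,"tz":-5,"turn":0,"fingers":1},{"tx":0,"ty":30,"tz":-20,"turn":0,"fingers":1},{"tx":0,"ty":40,"tz":-40,"turn":0,"fingers":1}]'>/dev/null; python3 st.py
```

```text
q [ 1.39   0.71   0.805  1.513 -0.024  1.693] t 2.48
p [0.074 0.807 0.285] x [-0.954  0.301 -0.005] y [0.296 0.943 0.154] z [ 0.051  0.145 -0.988]
q [ 1.347  0.885  1.265  1.725 -0.015  1.651] t 3.10
p [0.117 0.855 0.336] x [-0.954  0.301  0.004] y [0.294 0.929 0.224] z [ 0.064  0.215 -0.975]
```

```bash
python3 -m inch '[{"tx":0,"ty":40,"tz":-40,"turn":0,"fingers":1},{"tx":0,"ty":40,"tz":-40,"turn":0,"fingers":1},{"tx":0,"ty":40,"tz":-40,"turn":0,"fingers":1},{"tx":0,"ty":40,"tz":-40,"turn":0,"fingers":1},{"tx":0,"ty":40,"tz":-40,"turn":0,"fingers":1}]' >/dev/null; python3 st.py;python3 -m inch '[{"tx":5,"ty":50,"tz":0,"turn":0,"fingers":1},{"tx":5,"ty":50,"tz":0,"turn":0,"fingers":1},{"tx":5,"ty":50,"tz":0,"turn":0,"fingers":1},{"tx":5,"ty":50,"tz":0,"turn":0,"fingers":1},{"tx":5,"ty":50,"tz":0,"turn":0,"fingers":1}]'>/dev/null; python3 st.py
```

```text
q [ 1.311  0.785  1.265  1.761 -0.003  1.616] t 3.73
p [0.137 0.822 0.416] x [-0.954  0.299  0.01 ] y [0.29  0.914 0.285] z [ 0.076  0.275 -0.958]
q [1.307 0.875 1.264 1.603 0.002 1.612] t 4.35
p [0.159 0.899 0.359] x [-0.955  0.297  0.017] y [0.284 0.893 0.349] z [ 0.089  0.338 -0.937]
```

```bash
python3 -m inch '[{"tx":15,"ty":40,"tz":-30,"turn":0,"fingers":1},{"tx":15,"ty":40,"tz":-30,"turn":0,"fingers":1},{"tx":15,"ty":40,"tz":-30,"turn":0,"fingers":1},{"tx":15,"ty":40,"tz":-30,"turn":0,"fingers":1},{"tx":15,"ty":40,"tz":-30,"turn":0,"fingers":1}]' >/dev/null; python3 st.py;python3 -m inch '[{"tx":15,"ty":50,"tz":0,"turn":0,"fingers":1},{"tx":15,"ty":50,"tz":0,"turn":0,"fingers":1},{"tx":15,"ty":50,"tz":0,"turn":0,"fingers":1},{"tx":15,"ty":50,"tz":0,"turn":0,"fingers":1},{"tx":15,"ty":50,"tz":0,"turn":0,"fingers":1}]'>/dev/null; python3 st.py
python3 -m inch '[{"tx":15,"ty":50,"tz":-10,"turn":0,"fingers":1},{"tx":15,"ty":50,"tz":-10,"turn":0,"fingers":1},{"tx":15,"ty":50,"tz":-10,"turn":0,"fingers":1},{"tx":15,"ty":50,"tz":-10,"turn":0,"fingers":1},{"tx":15,"ty":50,"tz":-10,"turn":0,"fingers":1}]'>/dev/null; python3 st.py
```

```text
q [ 1.36   0.786  1.265  1.62  -0.013  1.661] t 4.97
p [0.111 0.884 0.437] x [-0.956  0.293  0.026] y [0.277 0.866 0.416] z [ 0.099  0.405 -0.909]
q [ 1.394  0.85   1.264  1.487 -0.023  1.69 ] t 5.60
p [0.096 0.95  0.404] x [-0.957  0.288  0.037] y [0.27  0.836 0.477] z [ 0.107  0.466 -0.878]
q [ 1.419  0.837  1.264  1.425 -0.031  1.71 ] t 6.22
p [0.077 0.973 0.43 ] x [-0.958  0.281  0.049] y [0.262 0.8   0.54 ] z [ 0.113  0.531 -0.84 ]
```

```bash
python3 -m inch '[{"tx":15,"ty":50,"tz":0,"turn":0,"fingers":1},{"tx":15,"ty":50,"tz":0,"turn":0,"fingers":1},{"tx":15,"ty":50,"tz":0,"turn":0,"fingers":1},{"tx":15,"ty":50,"tz":0,"turn":0,"fingers":1},{"tx":15,"ty":50,"tz":0,"turn":0,"fingers":1}]' >/dev/null; python3 st.py;python3 -m inch '[{"tx":15,"ty":50,"tz":10,"turn":0,"fingers":1},{"tx":15,"ty":50,"tz":10,"turn":0,"fingers":1},{"tx":15,"ty":50,"tz":10,"turn":0,"fingers":1},{"tx":15,"ty":50,"tz":10,"turn":0,"fingers":1},{"tx":15,"ty":50,"tz":10,"turn":0,"fingers":1}]'>/dev/null; python3 st.py
python3 -m inch '[{"tx":15,"ty":50,"tz":10,"turn":0,"fingers":1},{"tx":15,"ty":50,"tz":10,"turn":0,"fingers":1},{"tx":15,"ty":50,"tz":10,"turn":0,"fingers":1},{"tx":15,"ty":50,"tz":10,"turn":0,"fingers":1},{"tx":15,"ty":50,"tz":10,"turn":0,"fingers":1}]'>/dev/null; python3 st.py
python3 -m inch '[{"tx":15,"ty":50,"tz":10,"turn":0,"fingers":1},{"tx":15,"ty":50,"tz":10,"turn":0,"fingers":1},{"tx":15,"ty":50,"tz":10,"turn":0,"fingers":1},{"tx":15,"ty":50,"tz":10,"turn":0,"fingers":1},{"tx":15,"ty":50,"tz":10,"turn":0,"fingers":1}]'>/dev/null; python3 st.py
```

```text
q [ 1.439  0.858  1.264  1.33  -0.038  1.723] t 6.85
p [0.065 1.012 0.433] x [-0.96   0.272  0.062] y [0.254 0.759 0.599] z [ 0.117  0.591 -0.798]
q [ 1.452  0.903  1.264  1.213 -0.042  1.731] t 7.47
p [0.058 1.061 0.419] x [-0.962  0.263  0.074] y [0.245 0.715 0.655] z [ 0.119  0.648 -0.752]
q [ 1.463  0.923  1.264  1.121 -0.045  1.736] t 8.10
p [0.051 1.095 0.426] x [-0.964  0.251  0.086] y [0.237 0.667 0.707] z [ 0.121  0.702 -0.702]
q [ 1.473  0.923  1.264  1.049 -0.047  1.739] t 8.72
p [0.043 1.116 0.449] x [-0.966  0.239  0.097] y [0.228 0.616 0.754] z [ 0.121  0.75  -0.65 ]
```

```bash
python3 - <<'E'
from h import *
np.set_printoptions(precision=4,suppress=True)
c=cap('top','top1');f=c['frame'];g=cv2.cvtColor(f,cv2.COLOR_BGR2HSV)
# blobs: scoop light pixels; base corners
m=(g[...,2]>120).astype(np.uint8);m[:140]=0;m[290:]=0;m[:,:145]=0;m[:,225:]=0
n,l,s,ce=cv2.connectedComponentsWithStats(m)
for i in range(1,n):
    if s[i,4]>100: 
        r=cv2.minAreaRect(np.argwhere(l==i)[:,::-1].astype(np.float32));print('scoop blob',s[i],ce[i],r)
g2=cv2.cvtColor(f,cv2.COLOR_BGR2GRAY)
# px (from 3x crops: col=275+u/3,row=110+v/3) coarse points
P=lambda u,v:(275+u/3,110+v/3)
for nm,(u,v),z in [('BL',(44,178),.012),('TL',(44,178),.012)][:1]+[('hole TL',(48,178),.012),('hole TR',(242,156),.012),('hole BL',(66,348),.012),('hole BR',(264,318),.012),('rim c',(160,226),.085),('hinge',(93,307),.075),('knob',(185,378),.1045),('barend',(202,392),.0735),('lug',(172,318),.085),('stub',(232,290),.08),('postL arm',(60,225),.131),('postR arm end',(270,202),.131)]:
    print(nm,onz(c,*P(u,v),z)[:2])
Q=lambda u,v:(140+(u-390)/3,140+v/3)
for nm,(u,v),z in [('top end',(497,156),.062),('bottom end',(465,366),.062),('handle top',(471,248),.093),('jar',(514,70),.045)]:
    print(nm,onz(c,*Q(u,v),z)[:2])
E
```

```text
scoop blob [ 159  191   29   72 1073] [172.1948 226.1267] ((173.1027069091797, 226.81539916992188), (24.377281188964844, 71.99456787109375), 8.530765533447266)
BL [0.6393 0.0898]
hole TL [0.6393 0.0866]
hole TR [ 0.6568 -0.0674]
hole BL [0.5047 0.0731]
hole BR [ 0.5278 -0.0827]
rim c [0.5907 0.0047]
hinge [0.5313 0.0545]
knob [ 0.4769 -0.0106]
barend [ 0.4678 -0.0263]
lug [ 0.5221 -0.0035]
stub [ 0.5433 -0.0489]
postL arm [0.5852 0.08  ]
postR arm end [ 0.6016 -0.0704]
top end [0.5798 0.3508]
bottom end [0.4205 0.373 ]
handle top [0.5076 0.3628]
jar [0.6492 0.3421]
```

```bash
python3 -m inch '[{"tx":20,"ty":50,"tz":20,"turn":0,"fingers":0.5},{"tx":20,"ty":50,"tz":20,"turn":0,"fingers":0.5},{"tx":20,"ty":50,"tz":20,"turn":0,"fingers":0.5},{"tx":20,"ty":50,"tz":20,"turn":0,"fingers":0.5},{"tx":20,"ty":50,"tz":20,"turn":0,"fingers":0.5}]' >/dev/null; python3 st.py;python3 -m inch '[{"tx":20,"ty":50,"tz":30,"turn":0,"fingers":0.5},{"tx":20,"ty":50,"tz":30,"turn":0,"fingers":0.5},{"tx":20,"ty":50,"tz":30,"turn":0,"fingers":0.5},{"tx":20,"ty":50,"tz":30,"turn":0,"fingers":0.5},{"tx":20,"ty":50,"tz":30,"turn":0,"fingers":0.5}]'>/dev/null; python3 st.py
python3 -m inch '[{"tx":0,"ty":-3,"tz":-6,"turn":-10,"fingers":0.5},{"tx":0,"ty":-6,"tz":-12,"turn":-20,"fingers":0.5},{"tx":0,"ty":-6,"tz":-18,"turn":-30,"fingers":0.5},{"tx":0,"ty":-6,"tz":-24,"turn":-40,"fingers":0.5},{"tx":0,"ty":-6,"tz":-30,"turn":-50,"fingers":0.5}]'>/dev/null; python3 st.py
```

```text
q [ 1.499  0.95   1.264  0.954 -0.061  1.751] t 9.40
p [0.021 1.148 0.451] x [-0.968  0.226  0.108] y [0.22  0.565 0.795] z [ 0.119  0.794 -0.597]
q [ 1.514  0.992  1.264  0.848 -0.069  1.756] t 10.03
p [0.007 1.184 0.441] x [-0.97   0.212  0.118] y [0.213 0.513 0.831] z [ 0.116  0.832 -0.543]
q [ 1.555  0.318  0.294  0.554 -0.103  0.969] t 10.65
p [-0.035  0.941  0.532] x [-0.823 -0.226 -0.521] y [-0.556  0.507  0.659] z [ 0.116  0.832 -0.543]
```

```bash
cat > go.py <<'E'
# go.py x y z [ax ay]: shift (cm, tool axes) to bring TCP to x y z; turn so tool y lies along given azimuth (deg)
import sys
from h import *
a=list(map(float,sys.argv[1:])); s=manip.get_state(); M=R.from_rotvec(s['eef_rot']).as_matrix()
d=M.T@(np.array(a[:3])-s['tool_pos'])*100
print('shift cm',d.round(2),'len',np.linalg.norm(d).round(1),end=' ')
if len(a)>3:
    t=np.deg2rad(a[3]); v=M.T@[np.cos(t),np.sin(t),0]; print('turn',np.rad2deg(np.arctan2(-v[0],v[1])).round(2),'offplane',v[2].round(3),end=' ')
print('t',round(s['time'],2))
E
python3 go.py .491 .278 .2 172.1
```

```text
shift cm [-11.04 -84.7  -31.05] len 90.9 turn -51.68 offplane -0.0 t 10.65
```

```bash
python3 -m inch '[{"tx":-0.7,"ty":-5.7,"tz":-2.1,"turn":-10,"fingers":0.5},{"tx":-1.5,"ty":-11.3,"tz":-4.2,"turn":-20,"fingers":0.5},{"tx":-2.2,"ty":-17,"tz":-6.2,"turn":-30,"fingers":0.5},{"tx":-2.9,"ty":-22.6,"tz":-8.3,"turn":-40,"fingers":0.5},{"tx":-3.7,"ty":-28.2,"tz":-10.4,"turn":-51.7,"fingers":0.5}]'>/dev/null; python3 st.py; python3 go.py .491 .278 .2 172.1
```

```text
q [ 1.184 -0.088 -0.44   0.235  0.208 -0.121] t 11.28
p [0.14 0.72 0.42] x [-0.09  -0.534 -0.84 ] y [-0.989  0.146  0.013] z [ 0.116  0.832 -0.542]
shift cm [ 38.95 -41.47 -20.79] len 60.6 turn -0.92 offplane -0.001 t 11.28
```

```bash
python3 -m inch '[{"tx":3.9,"ty":-4.1,"tz":-2.1,"turn":-0.9,"fingers":0.5},{"tx":7.8,"ty":-8.3,"tz":-4.2,"turn":-0.9,"fingers":0.5},{"tx":11.7,"ty":-12.4,"tz":-6.2,"turn":-0.9,"fingers":0.5},{"tx":15.6,"ty":-16.6,"tz":-8.3,"turn":-0.9,"fingers":0.5},{"tx":19.5,"ty":-20.7,"tz":-10.4,"turn":-0.9,"fingers":0.5}]'>/dev/null; python3 st.py; python3 -m inch '[{"tx":3.9,"ty":-4.1,"tz":-2.1,"turn":0,"fingers":0.5},{"tx":7.8,"ty":-8.3,"tz":-4.2,"turn":0,"fingers":0.5},{"tx":11.7,"ty":-12.4,"tz":-6.2,"turn":0,"fingers":0.5},{"tx":15.6,"ty":-16.6,"tz":-8.3,"turn":0,"fingers":0.5},{"tx":19.5,"ty":-20.7,"tz":-10.4,"turn":0,"fingers":0.5}]'>/dev/null; python3 st.py; python3 go.py .491 .278 .2 172.1; python3 -c "
from h import *
cap('wrist','w0')"
```

```text
q [ 0.512 -0.214 -0.761  0.268  0.732 -0.613] t 11.90
p [0.314 0.498 0.309] x [-0.079 -0.536 -0.841] y [-0.99   0.142  0.003] z [ 0.117  0.832 -0.542]
q [-0.114  0.206 -0.539  0.785  0.996 -1.519] t 12.53
p [0.492 0.278 0.201] x [-0.079 -0.537 -0.84 ] y [-0.99   0.142  0.002] z [ 0.118  0.831 -0.543]
shift cm [0.05 0.11 0.05] len 0.1 turn -0.25 offplane -0.003 t 12.53
```

View pics/w0.png

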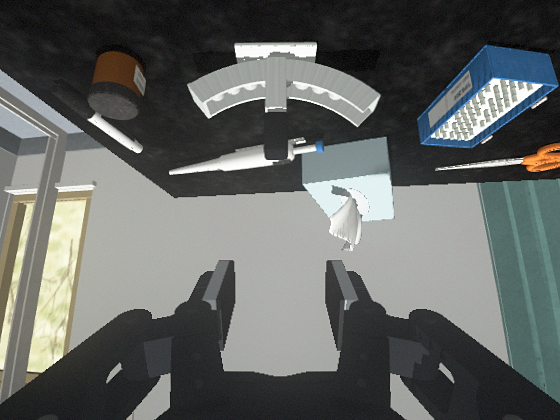

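```bash
python3 - <<'E'
from h import *
np.set_printoptions(precision=4,suppress=True)
f=cv2.imread('pics/w0.png'); t=cv2.imread('pics/top1.png')
a=cv2.resize(f[30:170,180:390],None,fx=3.6,fy=3.6,interpolation=cv2.INTER_CUBIC); cv2.imwrite('pics/w0c.png',a)
c=cap('wrist'); 
yaw=np.deg2rad(-7.9);X=np.array([np.cos(yaw),np.sin(yaw),0]);Y=np.array([-np.sin(yaw),np.cos(yaw),0]);Z=np.array([0,0,1])
for O in ([.505,.362,0],[.500,.362,0]):
    O=np.array(O)
    for nm,p in [('lip',(-.086,0,.044)),('handtop',(0,0,.093)),('handbot',(0,0,.056)),('footc',(-.035,-.028,0)),('footd',(.035,-.028,0)),('hand topE',(.01,-.01,.093)),('hand topW',(-.01,-.01,.093))]:
        P=O+X*p[0]+Y*p[1]+Z*p[2]; print(nm,proj(c,P)[0].round(1),(3.6*(proj(c,P)[0]-[180,30])).round(0))
E
```

```text
lip [381.8 107.4] [727. 278.]
handtop [283.5 159.2] [373. 465.]
handbot [283.2 119.9] [371. 324.]
footc [324.6  42.5] [521.  45.]
footd [240.5  43.6] [218.  49.]
hand topE [270.9 153.8] [327. 446.]
hand topW [296.1 153.6] [418. 445.]
lip [387.7 106.9] [748. 277.]
handtop [289.6 158.8] [394. 464.]
handbot [288.9 119.4] [392. 322.]
footc [330.7  41.9] [543.  43.]
footd [246.4  42.8] [239.  46.]
hand topE [277.2 153.3] [350. 444.]
hand topW [302.4 153.1] [441. 443.]
```

View pics/w0c.png

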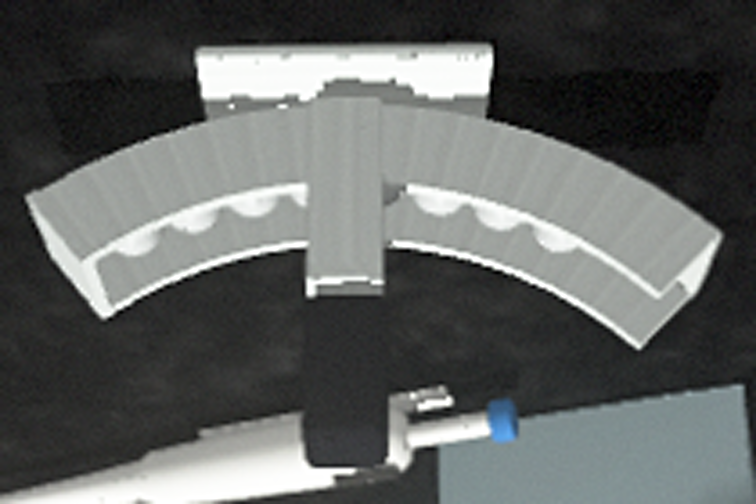

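```bash
python3 go.py .500 .295 .124 172.1;python3 go.py .512 .378 .070 172.1
```

```text
shift cm [ 5.06 -0.3   5.7 ] len 7.6 turn -0.73 offplane -0.004 t 12.62
shift cm [ 5.02 -0.31 15.68] len 16.5 turn -0.73 offplane -0.004 t 12.62
```

```bash
python3 -m inch '[{"tx":2.5,"ty":-0.2,"tz":2.8,"turn":-0.7,"fingers":0.5},{"tx":5,"ty":-0.3,"tz":5.7,"turn":-0.7,"fingers":0.5},{"tx":5,"ty":-0.3,"tz":10,"turn":-0.7,"fingers":0.5},{"tx":5,"ty":-0.3,"tz":13.5,"turn":-0.7,"fingers":0.5},{"tx":5,"ty":-0.3,"tz":15.7,"turn":-0.7,"fingers":0.5}]' 60; python3 st.py
python3 -c "
from h import *
c=cap('wrist','w1')"
```

```text
time: 13.25
tool_pos: [0.5066, 0.3847, 0.0733]
eef_rot: [-1.492, 1.701, 0.806]
ft_force: [-0.2, -0.1, -0.1]
finger_gap: 0.0429
gripper_force: 0.0
q [ 0.115  0.403 -0.711  0.089  0.95  -1.135] t 13.25
p [0.507 0.385 0.073] x [-0.068 -0.539 -0.84 ] y [-0.991  0.133 -0.006] z [ 0.115  0.832 -0.543]
```

View pics/w1.png

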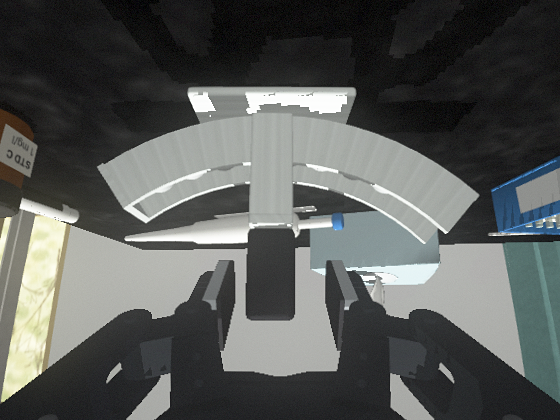

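```bash
python3 -m inch '[{"tx":0,"ty":0,"tz":0,"turn":0,"fingers":0.5}]' >/dev/null; python3 st.py; python3 go.py .5135 .378 .070
```

```text
q [ 0.113  0.402 -0.71   0.095  0.951 -1.138] t 13.43
p [0.506 0.384 0.074] x [-0.068 -0.539 -0.84 ] y [-0.991  0.133 -0.005] z [ 0.114  0.832 -0.543]
shift cm [ 0.55 -0.77 -0.2 ] len 1.0 t 13.43
```

```bash
python3 -m inch '[{"tx":0.3,"ty":-0.45,"tz":0,"turn":0,"fingers":0.5},{"tx":0.3,"ty":-0.45,"tz":0,"turn":0,"fingers":0.3},{"tx":0.3,"ty":-0.45,"tz":0,"turn":0,"fingers":0},{"tx":0.3,"ty":-0.45,"tz":0,"turn":0,"fingers":0},{"tx":0.3,"ty":-0.45,"tz":0,"turn":0,"fingers":0}]' 80;python3 -m inch '[{"tx":0.3,"ty":0,"tz":0,"turn":0,"fingers":0}]' 80; python3 st.py
```

```text
time: 14.05
tool_pos: [0.512, 0.3804, 0.071]
eef_rot: [-1.49, 1.702, 0.805]
ft_force: [-1.1, -4.0, 5.3]
finger_gap: 0.0185
gripper_force: 79.7
time: 14.18
tool_pos: [0.5119, 0.3802, 0.071]
eef_rot: [-1.489, 1.695, 0.809]
ft_force: [-6.0, -0.6, 19.3]
finger_gap: 0.0186
gripper_force: 80.3
q [ 0.102  0.415 -0.701  0.098  0.96  -1.152] t 14.18
p [0.512 0.38  0.071] x [-0.066 -0.534 -0.843] y [-0.991  0.133 -0.007] z [ 0.115  0.835 -0.538]
```

```bash
cat > pour.py <<'E'
# pour.py alpha lx ly lz : shift+turn bringing scoop (grasp turned by alpha about tool z from level) with lip at lx ly lz
import sys,os,json
from h import *
s=manip.get_state(); M=R.from_rotvec(s['eef_rot']).as_matrix(); p=np.array(s['tool_pos'])
if not os.path.exists('g.json'):
    S=R.from_euler('z',-7.6,degrees=True).as_matrix(); O=np.array([.510,.362,0])
    json.dump([(M.T@S).tolist(),(M.T@(O-p)).tolist(),M.tolist()],open('g.json','w'))
Ms,os_,M0=map(np.array,json.load(open('g.json')))
al=float(sys.argv[1]); L=np.array(list(map(float,sys.argv[2:5])))
Mt=M0@R.from_euler('z',al,degrees=True).as_matrix(); S=Mt@Ms
lip=os_+Ms@[-.086,0,.044]; pt=L-Mt@lip
rel=M.T@Mt; turn=R.from_matrix(rel).as_rotvec()
Sc=M@Ms
pit=lambda S:(np.rad2deg(np.arcsin(S[2,0])).round(1),np.rad2deg(np.arcsin(S[2,1])).round(1))
print('now pitch/roll',pit(Sc),'lip',(p+M@lip).round(4),'O',(p+M@os_).round(4))
print('target pitch/roll',pit(S),'head',np.rad2deg(np.arctan2(S[1,0],S[0,0])).round(1),'TCP',pt.round(4))
c=np.array([[x,y,0] for x in(-.035,.035) for y in(-.028,.028)]); print('foot corners',(pt+(Mt@(os_[:,None]+Ms@c.T)).T).round(3).tolist())
d=M.T@(pt-p)*100;print('SHIFT',d.round(2),'len',np.linalg.norm(d).round(1),'TURN',np.rad2deg(turn).round(2),'t',round(s['time'],2))
E
for a in 0 -30 -45 -50 -55 -60; do python3 pour.py $a .606 .009 .105;done
python3 -m inch '[{"tx":-1,"ty":0,"tz":-0.6,"turn":0,"fingers":0},{"tx":-2.5,"ty":0,"tz":-1.6,"turn":0,"fingers":0},{"tx":-5,"ty":0,"tz":-3.2,"turn":0,"fingers":0},{"tx":-8,"ty":0,"tz":-5,"turn":0,"fingers":0},{"tx":-10,"ty":0,"tz":-6.4,"turn":0,"fingers":0}]' 80; python3 pour.py 0 .606 .009 .105;python3 -c "
from h import *
cap('wrist','w2')"
```

```text
now pitch/roll (np.float64(-0.0), np.float64(-0.0)) lip [0.4248 0.3734 0.044 ] O [0.51  0.362 0.   ]
target pitch/roll (np.float64(-0.0), np.float64(-0.0)) head -7.6 TCP [0.6931 0.0158 0.132 ]
foot corners [[0.653, -0.025, 0.061], [0.66, 0.03, 0.061], [0.722, -0.035, 0.061], [0.73, 0.021, 0.061]]
SHIFT [ 13.12 -22.84 -31.62] len 41.2 TURN [0. 0. 0.] t 14.18
now pitch/roll (np.float64(-0.0), np.float64(-0.0)) lip [0.4248 0.3734 0.044 ] O [0.51  0.362 0.   ]
target pitch/roll (np.float64(24.9), np.float64(-3.6)) head 9.7 TCP [0.6684 0.04   0.1643]
foot corners [[0.674, -0.011, 0.088], [0.666, 0.045, 0.085], [0.737, -0.0, 0.118], [0.729, 0.055, 0.114]]
SHIFT [  9.26 -20.09 -31.62] len 38.6 TURN [  0.  -0. -30.] t 14.18
now pitch/roll (np.float64(-0.0), np.float64(-0.0)) lip [0.4248 0.3734 0.044 ] O [0.51  0.362 0.   ]
target pitch/roll (np.float64(36.6), np.float64(-7.8)) head 20.7 TCP [0.6492 0.0494 0.1748]
foot corners [[0.678, -0.001, 0.104], [0.664, 0.053, 0.097], [0.731, 0.019, 0.146], [0.717, 0.072, 0.138]]
SHIFT [  8.   -18.06 -31.62] len 37.3 TURN [  0.   0. -45.] t 14.18
now pi
[... 905 characters left out ...]
.0562 0.1805]
foot corners [[0.677, 0.009, 0.12], [0.658, 0.06, 0.107], [0.716, 0.037, 0.171], [0.697, 0.088, 0.158]]
SHIFT [  7.3  -15.78 -31.62] len 36.1 TURN [  0.   0. -60.] t 14.18
time: 14.8
tool_pos: [0.5105, 0.3795, 0.1874]
eef_rot: [-1.491, 1.704, 0.805]
ft_force: [0.8, 0.0, -3.8]
finger_gap: 0.0189
gripper_force: 78.6
now pitch/roll (np.float64(-0.1), np.float64(-0.5)) lip [0.4232 0.3728 0.1608] O [0.5083 0.3608 0.1166]
target pitch/roll (np.float64(-0.0), np.float64(-0.0)) head -7.6 TCP [0.6931 0.0158 0.132 ]
foot corners [[0.653, -0.025, 0.061], [0.66, 0.03, 0.061], [0.722, -0.035, 0.061], [0.73, 0.021, 0.061]]
SHIFT [ 23.02 -22.98 -25.08] len 41.1 TURN [-0.04 -0.48 -0.19] t 14.8
```

View pics/w2.png

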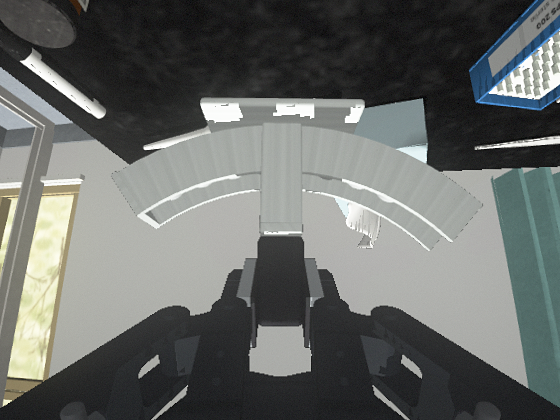

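```bash
python3 pour.py 0 .607 .0085 .18 | tail -1
```

```text
SHIFT [ 17.09 -22.98 -29.06] len 40.8 TURN [-0.15 -0.32  0.04] t 14.85
```

```bash
python3 -m inch '[{"tx":0.5,"ty":-0.7,"tz":-0.9,"turn":0,"fingers":0},{"tx":1.6,"ty":-2.1,"tz":-2.7,"turn":0,"fingers":0},{"tx":3.1,"ty":-4.1,"tz":-5.2,"turn":0,"fingers":0},{"tx":4.8,"ty":-6.4,"tz":-8.1,"turn":0,"fingers":0},{"tx":6.5,"ty":-8.7,"tz":-11,"turn":0,"fingers":0}]' 80; python3 -m inch '[{"tx":1.7,"ty":-2.3,"tz":-2.9,"turn":0,"fingers":0},{"tx":3.4,"ty":-4.6,"tz":-5.8,"turn":0,"fingers":0},{"tx":5.1,"ty":-6.9,"tz":-8.7,"turn":0,"fingers":0},{"tx":6.5,"ty":-8.8,"tz":-11.1,"turn":0,"fingers":0},{"tx":7.6,"ty":-10.3,"tz":-12.9,"turn":0,"fingers":0}]' 80; python3 pour.py 0 .607 .0085 .18
```

```text
time: 15.48
tool_pos: [0.5795, 0.2403, 0.1909]
eef_rot: [-1.492, 1.705, 0.807]
ft_force: [0.8, -0.7, -2.6]
finger_gap: 0.0183
gripper_force: 78.6
time: 16.1
tool_pos: [0.662, 0.0776, 0.1971]
eef_rot: [-1.491, 1.705, 0.807]
ft_force: [-0.5, 0.7, -2.7]
finger_gap: 0.0188
gripper_force: 78.7
now pitch/roll (np.float64(-0.2), np.float64(-0.4)) lip [0.5747 0.0709 0.1706] O [0.6597 0.059  0.1263]
target pitch/roll (np.float64(-0.0), np.float64(-0.0)) head -7.6 TCP [0.6941 0.0153 0.207 ]
foot corners [[0.654, -0.026, 0.136], [0.661, 0.03, 0.136], [0.723, -0.035, 0.136], [0.731, 0.02, 0.136]]
SHIFT [ 2.31 -4.03 -5.35] len 7.1 TURN [ 0.   -0.45 -0.27] t 16.1
```

```bash
python3 -m inch '[{"tx":0.8,"ty":-1.4,"tz":-1.9,"turn":0,"fingers":0},{"tx":1.6,"ty":-2.8,"tz":-3.7,"turn":0,"fingers":0},{"tx":2.1,"ty":-3.7,"tz":-4.9,"turn":0,"fingers":0},{"tx":2.3,"ty":-4.0,"tz":-5.3,"turn":0,"fingers":0}]' 80 >/dev/null; python3 pour.py -14 .607 .0085 .125;python3 pour.py -20 .607 .0085 .103
```

```text
now pitch/roll (np.float64(-0.2), np.float64(-0.4)) lip [0.6065 0.0097 0.1803] O [ 0.6915 -0.0022  0.136 ]
target pitch/roll (np.float64(11.8), np.float64(-0.8)) head 0.0 TCP [0.6852 0.0272 0.1686]
foot corners [[0.666, -0.02, 0.093], [0.666, 0.036, 0.092], [0.734, -0.02, 0.107], [0.734, 0.036, 0.106]]
SHIFT [2.69 1.   2.88] len 4.1 TURN [  0.05  -0.41 -14.27] t 16.6
now pitch/roll (np.float64(-0.2), np.float64(-0.4)) lip [0.6065 0.0097 0.1803] O [ 0.6915 -0.0022  0.136 ]
target pitch/roll (np.float64(16.8), np.float64(-1.6)) head 3.5 TCP [0.6799 0.032  0.1529]
foot corners [[0.67, -0.017, 0.076], [0.667, 0.039, 0.075], [0.737, -0.013, 0.097], [0.734, 0.043, 0.095]]
SHIFT [3.78 1.59 4.07] len 5.8 TURN [  0.07  -0.41 -20.27] t 16.6
```

```bash
python3 -m inch '[{"tx":0.7,"ty":0.3,"tz":0.8,"turn":-3,"fingers":0},{"tx":1.6,"ty":0.7,"tz":1.8,"turn":-8,"fingers":0},{"tx":2.7,"ty":1.1,"tz":2.9,"turn":-14,"fingers":0},{"tx":3.5,"ty":1.4,"tz":3.7,"turn":-18,"fingers":0},{"tx":3.8,"ty":1.6,"tz":4.1,"turn":-20,"fingers":0}]' 80; python3 -m inch '[{"tx":0,"ty":0,"tz":0,"turn":0,"fingers":0}]' >/dev/null;  python3 pour.py -30 .607 .0085 .103; python3 - <<'E'
from h import *
ims=[cap(n)['frame'] for n in('top','side','wrist')]
a=cv2.resize(ims[0][110:260,260:400],None,fx=2.8,fy=2.8);b=cv2.resize(ims[1][180:300,240:390],(400,320))
w=cv2.resize(ims[2],(400,300))
c=np.zeros((600,800,3),np.uint8);c[:420,:392]=a;c[:300,400:]=w;c[300:600,400:]=b[:300]
cv2.imwrite('pics/p1.png',c)
E
```

```text
time: 17.23
tool_pos: [0.6789, 0.0342, 0.1531]
eef_rot: [-1.725, 1.386, 0.62]
ft_force: [-0.2, -0.7, -3.0]
finger_gap: 0.0185
gripper_force: 78.6
now pitch/roll (np.float64(16.5), np.float64(-2.0)) lip [0.6061 0.0102 0.1046] O [0.701  0.0143 0.0867]
target pitch/roll (np.float64(24.9), np.float64(-3.6)) head 9.7 TCP [0.6694 0.0395 0.1623]
foot corners [[0.675, -0.011, 0.086], [0.667, 0.044, 0.083], [0.738, -0.001, 0.116], [0.73, 0.055, 0.112]]
SHIFT [-1.24  0.68 -0.09] len 1.4 TURN [  0.19  -0.32 -10.25] t 17.35
```

View pics/p1.png

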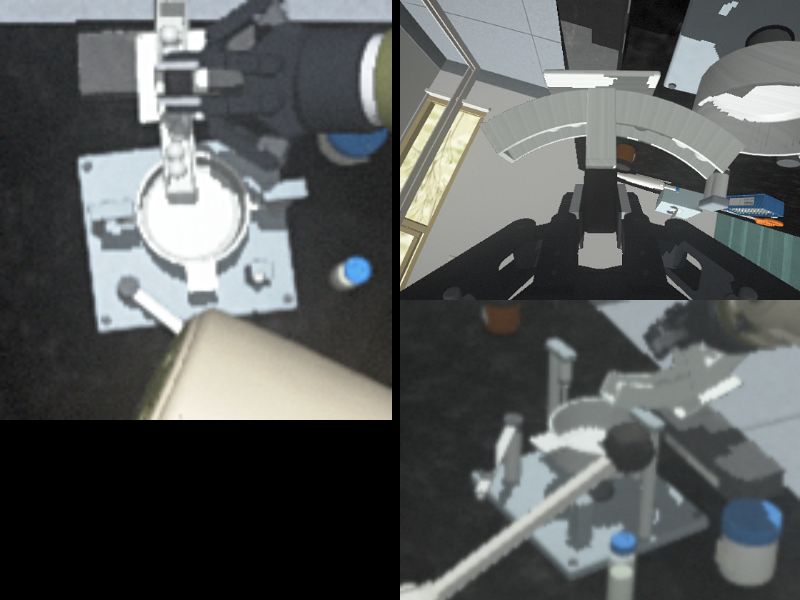

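```bash
cat > look.py <<'E'
import os
from h import *
c=cap('side');f=c['frame']
if not os.path.exists('base.png'): cv2.imwrite('base.png',f)
b=cv2.imread('base.png'); T=b[222:243,288:316]
r=cv2.matchTemplate(f[212:268,284:320],T,cv2.TM_CCOEFF_NORMED);_,m,_,l=cv2.minMaxLoc(r)
t=cap('top');n=len([x for x in os.listdir('.') if x.startswith('T')]);cv2.imwrite(f'T{n}.png',t['frame']);cv2.imwrite(f'S{n}.png',f)
fz=[]
for i in range(2): cap('wrist'); 
s=manip.get_state()
print('pan shift px (dx,dy)',l[0]-4,l[1]-10,'score %.2f'%m,'fz',round(s['ft_force'][2],2),'t',round(s['time'],2))
E
python3 look.py; python3 pour.py -30 .607 .0085 .103|tail -1
python3 -c "
from h import *
c=cap('side');print(proj(c,[[.591,.004,.085],[.591,.004,.063]]))"
```

```text
pan shift px (dx,dy) 0 0 score 1.00 fz -3.65 t 17.7
SHIFT [-1.24  0.77  0.01] len 1.5 TURN [  0.1   -0.38 -10.16] t 17.7
[[313.95573251 226.85831959]
 [313.57141953 234.59364641]]
```

```bash
python3 -m inch '[{"tx":-0.4,"ty":0.25,"tz":0,"turn":-3,"fingers":0},{"tx":-0.8,"ty":0.5,"tz":0,"turn":-6.5,"fingers":0},{"tx":-1.2,"ty":0.75,"tz":0,"turn":-10,"fingers":0},{"tx":-1.2,"ty":0.75,"tz":0,"turn":-10,"fingers":0}]' 80 >/dev/null; python3 look.py; python3 pour.py -35 .607 .0085 .103
```

```text
pan shift px (dx,dy) 0 0 score 1.00 fz -3.01 t 18.45
now pitch/roll (np.float64(24.7), np.float64(-3.9)) lip [0.6069 0.0081 0.1028] O [0.7025 0.021  0.0988]
target pitch/roll (np.float64(28.9), np.float64(-4.8)) head 13.1 TCP [0.6634 0.0429 0.1663]
foot corners [[0.677, -0.008, 0.092], [0.667, 0.047, 0.087], [0.737, 0.006, 0.125], [0.727, 0.061, 0.121]]
SHIFT [-0.8   0.3  -0.02] len 0.9 TURN [ 0.16 -0.34 -5.22] t 18.45
```

```bash
python3 -m inch '[{"tx":-0.4,"ty":0.15,"tz":0,"turn":-2.5,"fingers":0},{"tx":-0.8,"ty":0.3,"tz":0,"turn":-5,"fingers":0},{"tx":-0.8,"ty":0.3,"tz":0,"turn":-5,"fingers":0},{"tx":-0.8,"ty":0.3,"tz":0,"turn":-5,"fingers":0}]' 80 >/dev/null; python3 look.py; python3 pour.py -38 .607 .0085 .103; python3 - <<'E'
import cv2,numpy as np
a=[cv2.imread(f'T{i}.png')[150:205,305:355].astype(int) for i in range(3)]
for i in (1,2): 
    d=np.abs(a[i]-a[0]).max(2); print(i,(d>40).sum(), [ (d[r:r+11]>40).sum() for r in range(0,55,11)])
E
```

```text
pan shift px (dx,dy) 0 0 score 0.98 fz -3.98 t 19.15
now pitch/roll (np.float64(28.6), np.float64(-5.1)) lip [0.6066 0.0086 0.1033] O [0.7016 0.026  0.1061]
target pitch/roll (np.float64(31.2), np.float64(-5.7)) head 15.2 TCP [0.6596 0.0448 0.1684]
foot corners [[0.678, -0.006, 0.095], [0.667, 0.048, 0.089], [0.736, 0.009, 0.131], [0.724, 0.064, 0.126]]
SHIFT [-0.43  0.18 -0.03] len 0.5 TURN [ 0.19 -0.32 -3.2 ] t 19.15
1 449 [np.int64(135), np.int64(157), np.int64(128), np.int64(29), np.int64(0)]
2 632 [np.int64(173), np.int64(224), np.int64(147), np.int64(75), np.int64(13)]
```

```bash
python3 -m inch '[{"tx":-0.2,"ty":0.1,"tz":0,"turn":-1.5,"fingers":0},{"tx":-0.4,"ty":0.2,"tz":0,"turn":-3,"fingers":0},{"tx":-0.4,"ty":0.2,"tz":0,"turn":-3,"fingers":0},{"tx":-0.4,"ty":0.2,"tz":0,"turn":-3,"fingers":0}]' 80 >/dev/null; python3 look.py; python3 pour.py -41 .607 .0085 .103|grep -v foot; python3 - <<'E'
import cv2,numpy as np
a=[cv2.imread(f'T{i}.png')[165:205,308:350].astype(np.uint8) for i in range(4)]
for i in range(4):
    g=cv2.cvtColor(a[i],cv2.COLOR_BGR2GRAY); print(i,g[20:36:2,8:34:2].tolist() if i in(0,3) else '', (g<235)[15:].sum())
E
```

```text
pan shift px (dx,dy) 0 0 score 0.90 fz -1.86 t 19.85
now pitch/roll (np.float64(31.0), np.float64(-6.0)) lip [0.6067 0.0083 0.1029] O [0.7009 0.0285 0.1098]
target pitch/roll (np.float64(33.5), np.float64(-6.5)) head 17.5 TCP [0.6556 0.0467 0.1704]
SHIFT [-0.47  0.16 -0.03] len 0.5 TURN [ 0.21 -0.31 -3.18] t 19.85
0 [[254, 254, 255, 255, 255, 255, 255, 254, 254, 253, 253, 254, 253], [254, 254, 254, 254, 254, 254, 253, 254, 254, 253, 254, 254, 253], [254, 254, 254, 254, 254, 254, 254, 253, 254, 253, 253, 253, 253], [254, 254, 254, 254, 254, 254, 254, 253, 254, 252, 253, 253, 253], [254, 254, 253, 254, 254, 254, 253, 253, 254, 253, 253, 253, 254], [255, 254, 254, 254, 253, 254, 254, 253, 253, 253, 253, 254, 238], [227, 254, 254, 254, 253, 254, 253, 253, 254, 253, 255, 228, 237], [252, 218, 250, 255, 254, 254, 254, 254, 254, 253, 241, 233, 194]] 380
1  397
2  456
3 [[254, 255, 181, 180, 174, 255, 255, 254, 254, 254, 255, 255, 236], [254, 255, 255, 239, 255, 254, 254, 254, 254, 253, 253, 254, 255], [254, 254, 250, 229, 237, 255, 254, 253, 254, 253, 253, 253, 253], [254, 255, 216, 254, 226, 255, 254, 253, 254, 253, 254, 253, 253], [254, 255, 196, 237, 212, 255, 254, 253, 253, 253, 253, 253, 254], [255, 255, 240, 164, 184, 255, 253, 253, 253, 253, 254, 254, 239], [229, 255, 223, 240, 230, 251, 254, 253, 254, 253, 255, 227, 235], [254, 230, 206, 251, 240, 170, 255, 254, 255, 252, 240, 233, 187]] 517
```

```bash
cat > asc.py <<'E'
import cv2,sys,os
n=len([x for x in os.listdir('.') if x.startswith('T')])-1
g=cv2.cvtColor(cv2.imread(f'T{n}.png'),cv2.COLOR_BGR2GRAY)[170:210,306:352]
for r in g: print(''.join('#' if v<150 else '+' if v<225 else '-' if v<247 else ' ' for v in r))
E
python3 -m inch '[{"tx":-0.2,"ty":0.1,"tz":0,"turn":-1.5,"fingers":0},{"tx":-0.4,"ty":0.2,"tz":0,"turn":-3,"fingers":0},{"tx":-0.4,"ty":0.2,"tz":0,"turn":-3,"fingers":0},{"tx":-0.4,"ty":0.2,"tz":0,"turn":-3,"fingers":0}]' 80 >/dev/null; python3 look.py; python3 pour.py -44 .607 .0085 .103|grep -v foot;python3 asc.py
```

```text
pan shift px (dx,dy) 0 0 score 0.97 fz -2.48 t 20.55
now pitch/roll (np.float64(33.3), np.float64(-6.8)) lip [0.6067 0.0081 0.1026] O [0.7    0.031  0.1133]
target pitch/roll (np.float64(35.8), np.float64(-7.5)) head 19.9 TCP [0.6515 0.0484 0.1722]
SHIFT [-0.51  0.13 -0.04] len 0.5 TURN [ 0.22 -0.3  -3.18] t 20.55
+++++++- -#+ ++---++-  -######################
++++++- -##+  ++++#+  --######################
++++++  ###+  +#++++  - +#####################
+++++- +##+-- -+-----   +#####################
+++++ +##+--+  +----++  +#####################
++++- ###-- - -+-  -++ +######################
++++ +##+-    ++-- -++ +######################
++++ ##+-    +#++--++# -- -###################
+++-+##-    ++##++++##++   +##################
+++ +#+-    +++#########+  +######+###########
+++ #+--    +++#########+  +#####+--++########
++- #--     -+##########+  +#####+   -+#######
+++-#+-      -+########+-  -+#####+ --+#######
++-+#+-        +#+###+--    --+####+++########
++-+++-         --++--        --+#############
+++----            -            --############
+++ ---                         
[... 395 characters left out ...]
#+--+-     -++++++-           ---++ +##+##
####+#+ --      ---+--++-       ----++ +##++++
####+##  ---      +-- -++       ---++- ###+-++
#+++++##  ---    -+-  -++      ---++- +##+++++
+-----###  -+-    ++---+-     ---++--+###+++++
------+###----+-  ++++++    ---++---####++++++
-+++---+###+----+-+#++#+ -----+----#####++++++
+++-+---#####+- ---++++---+-- ---+#####+++++++
+++++---+######----       ---  +#######+++++++
+++++----+########+-           #######++++++++
+++++++---+#########-          #####++++++##++
-++++++++--+########+          ####++++++###++
++++++++++--++######+          ##+++-++++###++
+++-+++++++---+######          ++++++++++###+-
##+++++++++++--+++###          -+++++++++###+-
```

```bash
python3 -m inch '[{"tx":-0.2,"ty":0.1,"tz":0,"turn":-1.5,"fingers":0},{"tx":-0.4,"ty":0.2,"tz":0,"turn":-3,"fingers":0},{"tx":-0.4,"ty":0.2,"tz":0,"turn":-3,"fingers":0},{"tx":-0.4,"ty":0.2,"tz":0,"turn":-3,"fingers":0}]' 80 >/dev/null; python3 look.py; python3 pour.py -47 .607 .0085 .103|grep -v foot;python3 asc.py|cut -c1-38|sed -n 8,34p
```

```text
pan shift px (dx,dy) 0 0 score 0.96 fz -2.44 t 21.25
now pitch/roll (np.float64(35.5), np.float64(-7.8)) lip [0.6069 0.0078 0.1022] O [0.6989 0.0334 0.1169]
target pitch/roll (np.float64(38.0), np.float64(-8.5)) head 22.4 TCP [0.6473 0.05   0.1738]
SHIFT [-0.54  0.12 -0.04] len 0.6 TURN [ 0.24 -0.29 -3.18] t 21.25
++++ ##+-   +---+---+-  #+############
+++--##-    ++#+-- --++#+-+###########
+++ +#+-    ++#+-- --+##+ -+##########
+++ #+--    ++#++---++##+  -+#########
++- #--     -+##+++++###+   ####+-+###
+++-#+-       ###+++###+-  +####+ ---+
++-+#+-        +#####+--   -+####+   +
++-+++-         +#+##+      -+####+++#
+++----         +####+       --+######
+++ -+-         +####+         --+####
+++ -+-         -+#+#+           -+###
##+ -+-          ++---            -+##
+#+ ++-        --+-                --+
+++----       +---+-                 -
++#+ -+-     -+- --+                --
#### -+-     ++- --++               --
####+ -+     +++--++-              ---
#####  +-     ++++++               --+
#####+--+-     -+++++--           ---+
####+#+ --      ---+--+-        ----++
####+##  ---      +-- -++       ---++-
#+++++##  ---    -+-  -++      ---++- 
+-----###  -+-    +----+-     ---++--+
+--+--+###----+-  ++++++    ---++---##
++++---+###+----+-+#++++ -----+---+###
-+++----#####+-  --++++---+-- ---+####
+++++---+######---- -    ----  +######
```

```bash
python3 -m inch '[{"tx":-0.2,"ty":0.05,"tz":0,"turn":-1,"fingers":0},{"tx":-0.4,"ty":0.1,"tz":0,"turn":-2,"fingers":0},{"tx":-0.4,"ty":0.1,"tz":0,"turn":-2,"fingers":0},{"tx":-0.4,"ty":0.1,"tz":0,"turn":-2,"fingers":0}]' 80 >/dev/null; python3 look.py; python3 pour.py -49 .607 .0085 .103|grep -v foot;python3 asc.py|cut -c1-38|sed -n 8,34p
```

```text
pan shift px (dx,dy) 0 7 score 0.76 fz -2.5 t 21.95
now pitch/roll (np.float64(37.0), np.float64(-8.4)) lip [0.6063 0.0083 0.1029] O [0.6973 0.0357 0.1201]
target pitch/roll (np.float64(39.5), np.float64(-9.1)) head 24.2 TCP [0.6445 0.051  0.1748]
SHIFT [-0.44  0.13 -0.04] len 0.5 TURN [ 0.25 -0.28 -3.18] t 21.95
+++- +#++--## ++-  -++ +##############
+++--#+--  +#+#+-- -+++###############
++- +#--   ++##++--++#################
+++ ##--   ++##+++++##################
++--##-     +############+############
++ +#+-     +###########+-+###########
++ +#+        ##########+ -#######+###
++ +#-        ########+--  +#####+-+##
++ +#-       -++######+    +#####+ -++
++ ++-       -+-+#####+    +######+ ++
+--++-        +--++##+-    -++#####+##
  ++--        +++++++-      --+#######
  #+--        --++---         ----+###
### --          --                -+##
### ++-                            +##
###----                             ++
###+ -+                            --+
####  --                           --+
####+ -+-    --                   --+#
#####- --   -+-++                ---++
###### -+- ++---++   --         ---++-
#++++#+----+-- --+ ---++       ---++- 
+----##+- +++- -++-+- -++     ---++- +
--+--++#+- +++-++#+--  -+    ---++--+#
--+----##+- ++++#+#+---++  ---++---###
+++----+###-+-+++-#++++++----+---+####
+++++---+####--   +++++++--- ---+####+
```

```bash
python3 pour.py -15 .612 .010 .135 | grep -v foot; python3 pour.py -25 .612 .010 .125 | tail -1
```

```text
now pitch/roll (np.float64(37.0), np.float64(-8.4)) lip [0.6063 0.0083 0.1029] O [0.6973 0.0357 0.1201]
target pitch/roll (np.float64(12.6), np.float64(-0.9)) head 0.6 TCP [0.6894 0.0295 0.1797]
SHIFT [ 3.28 -2.85 -1.57] len 4.6 TURN [ 0.16 -0.35 30.82] t 21.95
SHIFT [ 2.27 -2.39 -1.03] len 3.5 TURN [ 0.18 -0.33 20.82] t 21.95
```

```bash
python3 -m inch '[{"tx":0.2,"ty":-0.2,"tz":-0.2,"turn":2,"fingers":0},{"tx":0.9,"ty":-1,"tz":-0.5,"turn":8,"fingers":0},{"tx":1.7,"ty":-1.8,"tz":-0.8,"turn":15,"fingers":0},{"tx":2.6,"ty":-2.4,"tz":-1.2,"turn":23,"fingers":0},{"tx":3.3,"ty":-2.9,"tz":-1.6,"turn":31,"fingers":0}]' 80 >/dev/null; python3 look.py; python3 pour.py 0 .615 .0085 .18|grep -v foot;python3 asc.py|sed -n 12,34p
```

```text
pan shift px (dx,dy) 0 5 score 0.80 fz -1.98 t 22.77
now pitch/roll (np.float64(12.5), np.float64(-1.3)) lip [0.6123 0.0095 0.1354] O [0.7058 0.0095 0.111 ]
target pitch/roll (np.float64(-0.0), np.float64(-0.0)) head -7.6 TCP [0.7021 0.0153 0.207 ]
SHIFT [-1.19 -1.79 -2.49] len 3.3 TURN [ 1.000e-02 -3.700e-01  1.492e+01] t 22.77
++--#--    -++++##########+        ---##+ +##+
++ +#+-     -+++#####+###+-         --+#+ ---+
++ +#+-      -++++++------          --+#+     
++ +#-        ------                ---##-    
++ +#-        +-  -+-               ---##-    
++ ++-       -+-  -+-               ---##-+###
+--+--        ++--++                ---#+ +###
  ++--        ++++++                ---#+ +#++
  +---         -+#+-                ---#+ ++++
### ---         ---                 ---#+ ++++
### ++-                             --+#++++++
###+---                             --#+ +++++
#### -+-                           --+#+ +++++
####  +-                           --++ +#++++
####+--+-     --                  ---#+ ##++++
#####+ --   ---++                --+++ +#+++++
######  +- -+- -++  -+-          --++ -#++++++
#++++##----+-- --+ ------       --++- ##++++++
+----##+- -++- -+++-- --+     ---++- +##-+++++
-----++##  ++++++#++-  -+-   ---++--+###++++++
++-----### --+++#+#+---++- ---++-+-####+++++++
++++---+###+---++-+++++++---++-+-+####++++++++
+++++---+####+--  -++++++-- -+-++####+++++++++
```

```bash
cat > pan.py <<'E'
from h import *
import glob
c=cap('side'); cv2.imwrite('Snow.png',c['frame'])
y=np.deg2rad(6.2);X=np.array([np.cos(y),np.sin(y),0]);O=np.array([.591,.004,0])
for d in(0,.022): print(proj(c,[O-.057*X+[0,0,.085-d]]).round(1), end=' ')
b=cv2.imread('base.png')
up=lambda a:cv2.resize(a,None,fx=6,fy=6,interpolation=cv2.INTER_CUBIC)
for (r0,r1,c0,c1) in [(226,238,286,304),(222,242,290,312)]:
    T=up(b[r0:r1,c0:c1]); o=[]
    for n in sorted(glob.glob('S*.png')):
        f=cv2.imread(n); r=cv2.matchTemplate(up(f[r0-4:r1+14,c0-2:c1+2]),T,cv2.TM_CCOEFF_NORMED);_,m,_,l=cv2.minMaxLoc(r); o.append((n,round((l[1]-24)/6,1),round(m,2)))
    print(o)
E
python3 pan.py
```

```text
[[293.5 233.5]] [[293.3 241.3]] [('S0.png', 0.0, 1.0), ('S1.png', 0.0, 1.0), ('S2.png', 0.0, 1.0), ('S3.png', 0.0, 1.0), ('S4.png', 0.0, 1.0), ('S5.png', 0.0, 1.0), ('S6.png', 6.5, 0.84), ('S7.png', 5.5, 0.85), ('Snow.png', 5.5, 0.85)]
[('S0.png', 0.0, 1.0), ('S1.png', 0.0, 1.0), ('S2.png', 0.0, 0.98), ('S3.png', 0.0, 0.94), ('S4.png', 0.0, 0.98), ('S5.png', 0.0, 0.98), ('S6.png', 6.7, 0.87), ('S7.png', 5.5, 0.87), ('Snow.png', 5.5, 0.87)]
```

```bash
python3 -m inch '[{"tx":-0.5,"ty":0.6,"tz":0.3,"turn":-8,"fingers":0},{"tx":-1.2,"ty":1.2,"tz":0.8,"turn":-16,"fingers":0},{"tx":-1.8,"ty":1.8,"tz":1.2,"turn":-23,"fingers":0},{"tx":-2.2,"ty":2.2,"tz":1.5,"turn":-28,"fingers":0}]' 80 >/dev/null; python3 pour.py -45 .607 .0085 .099
```

```text
now pitch/roll (np.float64(35.0), np.float64(-7.5)) lip [0.6193 0.0146 0.1167] O [0.7116 0.0396 0.1304]
target pitch/roll (np.float64(36.6), np.float64(-7.8)) head 20.7 TCP [0.6502 0.0489 0.1688]
foot corners [[0.679, -0.002, 0.098], [0.665, 0.052, 0.091], [0.732, 0.018, 0.14], [0.718, 0.072, 0.132]]
SHIFT [0.31 2.25 0.25] len 2.3 TURN [ 0.25 -0.27 -1.92] t 23.32
```

```bash
python3 -m inch '[{"tx":0.2,"ty":1,"tz":0.1,"turn":0,"fingers":0},{"tx":0.3,"ty":2,"tz":0.2,"turn":-1,"fingers":0},{"tx":0.3,"ty":2.3,"tz":0.2,"turn":-2,"fingers":0},{"tx":0.3,"ty":2.3,"tz":0.2,"turn":-2,"fingers":0}]' 80 >/dev/null; python3 look.py;python3 pan.py|tail -1|rev|cut -c1-45|rev;python3 pour.py -48 .607 .0085 .099|grep -v foot;python3 asc.py|sed -n 12,34p
```

```text
pan shift px (dx,dy) 0 5 score 0.75 fz -1.87 t 24.02
now pitch/roll (np.float64(36.3), np.float64(-8.1)) lip [0.6071 0.007  0.0994] O [0.6986 0.0335 0.1154]
target pitch/roll (np.float64(38.7), np.float64(-8.8)) head 23.3 TCP [0.6459 0.0505 0.1703]
SHIFT [-0.52  0.18  0.09] len 0.6 TURN [ 0.24 -0.3  -3.16] t 24.07
++--##-     ++##########+--+##################
++ +#+-     --+#########+   ##################
++ +#-        +##########+  +########+########
++ +#-       -+#+-+++-----  ######+-+-+####+##
++ +#-       -++- -+-      -+#####+ +++#######
++ ++-        ++--++        -+#####+##########
+--++-        -+++++         --+##############
  +++-         -#+--           -+#############
  #---          --              ---+##########
### -+            --               -+###++####
### ++-         -+--+-              -+## +####
###----         +----+              --#+ +####
###+ -+        -+-  -++            --+#+ #####
####  --       -+-- -++            --++ +#####
####+ ---      -++--++-           --+#--#+####
#####- --   --++++++#+           ---++ +#+++##
######  +- -----++#+++-         ---++ +#++++++
#++++#+ --++-  --++----+       ---++- ##++++++
+----##+- ++-- -+++-- --+      --++- +##++++++
-----++#+- ++--++#+-- --+    ---++--+###++++++
+-++---##+- ++++++#+---++  --+++---###++++++++
+++----+###-+-+++-#++++++----+-- +####++++++++
-+++----+####--- -+++++++--- ---+####+++++++++bash: rev: command not found
bash: rev: command not found
```

```bash
python3 -m inch '[{"tx":0,"ty":0,"tz":0,"turn":0,"fingers":0},{"tx":0,"ty":0,"tz":0,"turn":0,"fingers":0}]' >/dev/null;python3 pan.py|grep -o "'S[789n][^)]*)"; python3 pour.py -15 .612 .010 .135 | tail -1
```

```text
'S7.png', 5.5, 0.85)
'S8.png', 5.5, 0.85)
'Snow.png', 7.2, 0.8)
'S7.png', 5.5, 0.87)
'S8.png', 5.5, 0.82)
'Snow.png', 7.3, 0.86)
SHIFT [ 2.77 -3.06 -1.67] len 4.5 TURN [ 0.16 -0.35 29.83] t 24.38
```

```bash
python3 -m inch '[{"tx":0,"ty":0,"tz":0,"turn":0,"fingers":0},{"tx":0,"ty":0,"tz":0,"turn":0,"fingers":0},{"tx":0,"ty":0,"tz":0,"turn":0,"fingers":0}]' >/dev/null;python3 pan.py|grep -o "'Sn[^)]*)"; python3 look.py; python3 asc.py | sed -n 8,36p; python3 - <<'E'
from h import *
np.set_printoptions(precision=1,suppress=True)
for n in('base','S7','Snow'):
    g=cv2.cvtColor(cv2.imread(n+'.png'),cv2.COLOR_BGR2GRAY); print(n,[g[226:252,x].tolist() for x in (290,294)])
E
```

```text
'Snow.png', 7.2, 0.8)
'Snow.png', 7.3, 0.86)
pan shift px (dx,dy) 0 7 score 0.79 fz -2.67 t 25.0
+++- ##+--++-++--+#-    ######################
+++--#+--  ++#+  -+  -++######################
++- +#--   -+##-  +++#########################
++- ##--    -##++########+#######+############
++-+##-      +##########+ -###################
++ +#+-       ##########+  +##################
++ +#+        +#########+  -######+###########
++ ++-        +##++###+---  +####+--+#########
++ ++-        -##+++---    +#####+  -++#######
++ ++-         -++--       -+#####+ ++########
+--++-          --          --+####+##########
  ++--                        --+#############
  #++-                          --+###########
###---              ---           -#####+#####
### ---            -+--+-          +++## +####
###  --           -+- --+           --#+ +####
###+ ++           ++-  -+-         --+#+-#####
#### ++-     +--  #+---++         ---#+ +#####
####+ --    -+--+-+++++++         --+#- ######
#####  +-  -+- --+--++#+-        --+++ +++++##
#####+---- ++- --+  -+++        ---++ +#++++++
#++++#+ ---++---
[... 417 characters left out ...]
2, 183, 188, 189, 187, 188, 189, 190, 188, 186, 185, 186, 187, 186, 186], [58, 58, 60, 103, 177, 224, 226, 227, 228, 227, 214, 140, 115, 97, 102, 136, 178, 185, 186, 189, 190, 189, 186, 180, 164, 121]]
S7 [[49, 48, 49, 47, 49, 48, 47, 51, 52, 57, 100, 176, 216, 179, 148, 169, 183, 188, 189, 188, 186, 185, 185, 186, 186, 186], [56, 57, 55, 61, 68, 68, 62, 61, 76, 142, 218, 226, 228, 228, 228, 226, 208, 150, 170, 187, 189, 188, 187, 180, 164, 120]]
Snow [[50, 46, 49, 49, 49, 49, 48, 49, 52, 54, 87, 146, 193, 217, 224, 210, 154, 161, 183, 188, 186, 186, 186, 186, 186, 186], [56, 56, 54, 55, 60, 62, 67, 69, 77, 124, 182, 197, 219, 227, 228, 227, 228, 228, 214, 147, 166, 187, 186, 178, 164, 119]]
```

```bash
python3 -m inch '[{"tx":0.2,"ty":-0.3,"tz":-0.2,"turn":2,"fingers":0},{"tx":0.8,"ty":-1,"tz":-0.5,"turn":8,"fingers":0},{"tx":1.4,"ty":-1.9,"tz":-0.9,"turn":15,"fingers":0},{"tx":2.1,"ty":-2.6,"tz":-1.3,"turn":23,"fingers":0},{"tx":2.8,"ty":-3.1,"tz":-1.7,"turn":30,"fingers":0}]' 80 >/dev/null; python3 pour.py 0 .615 .0085 .185|grep -v foot
```

```text
now pitch/roll (np.float64(12.2), np.float64(-1.3)) lip [0.6126 0.0096 0.1361] O [0.706  0.0092 0.1113]
target pitch/roll (np.float64(-0.0), np.float64(-0.0)) head -7.6 TCP [0.7021 0.0153 0.212 ]
SHIFT [-1.6  -1.83 -2.73] len 3.7 TURN [-1.000e-02 -3.800e-01  1.455e+01] t 25.62
```

```bash
python3 -m inch '[{"tx":-0.5,"ty":-0.5,"tz":-0.7,"turn":4,"fingers":0},{"tx":-1.1,"ty":-1.2,"tz":-1.8,"turn":10,"fingers":0},{"tx":-1.6,"ty":-1.8,"tz":-2.7,"turn":14.5,"fingers":0},{"tx":-1.6,"ty":-1.8,"tz":-2.7,"turn":14.5,"fingers":0}]' 80 >/dev/null; python3 look.py; python3 pan.py|grep -o "'Sn[^)]*)"; python3 asc.py|sed -n 1,36p;  python3 pour.py 0 .4248 .3734 .16|grep -v foot
```

```text
pan shift px (dx,dy) 0 7 score 0.80 fz -1.88 t 26.32
'Snow.png', 7.2, 0.8)
'Snow.png', 7.3, 0.86)
++++++++-- +#####++#############+  -++########
+++++++- -+####++-+##############+  -++#######
+++++++ -####++---+###########+###+  -++######
++++++--###++++-  +####+#####+-+###+  -++++###
+++++- ###++----  +####+#####+ -+###+ -++++###
++++- +##+++- --- +##########+ --+###+ -++++##
++++ -##+-++- --+ +####+#####+ ---+###- +++++#
+++- +#+--++- -++ +##########+  ---+##+ -+++++
+++--#+--  ++++++ +##########+   ---###--+++++
++- +#--   -+++#+ +##########+    --+##+ -++++
++- ##--    --+++-###########+    ---##+ -++++
++-+##-       ----####+#####+-     --+##+ ++++
++ +#+-       +-  ++########+      ---##+  --+
++ +#+        +-  -+########+       --##+    -
++ +++        ++--++##+#+###-       --+#+    -
++ ++-        -+++++-------+        --+#+     
++ ++-         -++--       -        ---#+ +###
+--++-          --                  ---#+ +###
  ++--                              --+#+ ++++
  #+--                              --+#+ ++++
###---              ---            ---+#+-++++
### ---        
[... 258 characters left out ...]
 +++++++
#####+---- ++- --+  -+++        ---++ +#++++++
#++++#+ ---++- -++ -+---       ---++- ##++++++
+----##---++++++++++- -++     ---++- +##++++++
+----++#+---+++++-+-- --+    ---++--+##+++++++
+++----##+- -++++ ++- -++  --------###++++++++
+++----+##+-  -+--#++-+++----+ ---###+++++++++
-+++++--+###+-----++++++++-- ---+###++++++++++
++++++---+####+--- ----- ---  +####+++++++++++
++++++++--+######+-           #####+++++++##++
now pitch/roll (np.float64(0.3), np.float64(-0.4)) lip [0.6139 0.0089 0.1836] O [ 0.6993 -0.0025  0.14  ]
target pitch/roll (np.float64(-0.0), np.float64(-0.0)) head -7.6 TCP [0.5119 0.3802 0.187 ]
SHIFT [-16.49  23.48  29.41] len 41.1 TURN [ 0.01 -0.36  0.31] t 26.38
```

```bash
python3 -m inch '[{"tx":-0.5,"ty":0.7,"tz":0.9,"turn":0,"fingers":0},{"tx":-1.6,"ty":2.3,"tz":2.9,"turn":0,"fingers":0},{"tx":-3.3,"ty":4.7,"tz":5.9,"turn":0,"fingers":0},{"tx":-5.0,"ty":7.1,"tz":8.9,"turn":0,"fingers":0},{"tx":-6.7,"ty":9.5,"tz":11.9,"turn":0,"fingers":0}]' 80 >/dev/null; python3 -m inch '[{"tx":-1.7,"ty":2.4,"tz":3,"turn":0,"fingers":0},{"tx":-3.4,"ty":4.8,"tz":6,"turn":0,"fingers":0},{"tx":-5.1,"ty":7.2,"tz":9,"turn":0,"fingers":0},{"tx":-6.8,"ty":9.6,"tz":12,"turn":0,"fingers":0},{"tx":-8.2,"ty":11.7,"tz":14.6,"turn":0,"fingers":0}]' 80 >/dev/null; python3 pour.py 0 .4248 .3734 .06|grep -v foot
```

```text
now pitch/roll (np.float64(0.2), np.float64(-0.4)) lip [0.4418 0.3383 0.1626] O [0.5272 0.3269 0.119 ]
target pitch/roll (np.float64(-0.0), np.float64(-0.0)) head -7.6 TCP [0.5119 0.3802 0.087 ]
SHIFT [6.87 2.23 8.27] len 11.0 TURN [ 0.03 -0.38  0.31] t 27.62
```

```bash
python3 -m inch '[{"tx":1.5,"ty":0.8,"tz":2.5,"turn":0,"fingers":0},{"tx":3.5,"ty":1.5,"tz":5,"turn":0.3,"fingers":0},{"tx":5.3,"ty":2,"tz":7,"turn":0.3,"fingers":0},{"tx":6.5,"ty":2.2,"tz":8,"turn":0.3,"fingers":0},{"tx":6.9,"ty":2.2,"tz":8.3,"turn":0.3,"fingers":0}]' 80 >/dev/null; python3 -m inch '[{"tx":0,"ty":0,"tz":0,"turn":0,"fingers":0}]'; python3 pour.py 0 .4248 .3734 .045|grep -v foot
```

```text
time: 28.38
tool_pos: [0.5141, 0.3788, 0.0868]
eef_rot: [-1.493, 1.7, 0.805]
ft_force: [-0.5, -0.8, -2.5]
finger_gap: 0.0187
gripper_force: 78.7
now pitch/roll (np.float64(0.0), np.float64(-0.4)) lip [0.427  0.3719 0.0599] O [0.5122 0.3602 0.0159]
target pitch/roll (np.float64(-0.0), np.float64(-0.0)) head -7.6 TCP [0.5119 0.3802 0.072 ]
SHIFT [1.18 0.25 0.89] len 1.5 TURN [-0.01 -0.38 -0.  ] t 28.38
```

```bash
python3 -m inch '[{"tx":0.6,"ty":0,"tz":0.4,"turn":0,"fingers":0},{"tx":1.0,"ty":0,"tz":0.65,"turn":0,"fingers":0},{"tx":1.15,"ty":0,"tz":0.75,"turn":0,"fingers":0},{"tx":1.25,"ty":0,"tz":0.8,"turn":0,"fingers":0}]' 80; python3 pour.py 0 .4248 .3734 .045|head -1
```

```text
time: 28.88
tool_pos: [0.5145, 0.3787, 0.0719]
eef_rot: [-1.493, 1.7, 0.804]
ft_force: [0.5, -1.3, -1.7]
finger_gap: 0.0189
gripper_force: 78.7
now pitch/roll (np.float64(0.0), np.float64(-0.4)) lip [0.4273 0.3718 0.045 ] O [0.5126 0.3601 0.0011]
```

```bash
python3 -m inch '[{"tx":0.08,"ty":0,"tz":0.05,"turn":0,"fingers":0},{"tx":0.1,"ty":0,"tz":0.07,"turn":0,"fingers":0}]' 20; python3 -m inch '[{"tx":0,"ty":0,"tz":0,"turn":0,"fingers":0.2},{"tx":0,"ty":0,"tz":0,"turn":0,"fingers":0.5},{"tx":0,"ty":0,"tz":0,"turn":0,"fingers":0.5}]'
```

```text
time: 29.12
tool_pos: [0.5146, 0.3788, 0.071]
eef_rot: [-1.493, 1.699, 0.804]
ft_force: [0.1, 0.1, 0.2]
finger_gap: 0.0186
gripper_force: 78.9
time: 29.5
tool_pos: [0.5148, 0.3789, 0.0712]
eef_rot: [-1.493, 1.699, 0.804]
ft_force: [0.8, 0.4, -0.1]
finger_gap: 0.0423
gripper_force: 0.0
```

```bash
python3 -m inch '[{"tx":0,"ty":0,"tz":-3,"turn":0,"fingers":0.5},{"tx":0,"ty":0,"tz":-7,"turn":0,"fingers":0.5},{"tx":-1,"ty":0,"tz":-12,"turn":0,"fingers":0.5},{"tx":-3,"ty":0,"tz":-17,"turn":0,"fingers":0.3},{"tx":-5,"ty":0,"tz":-22,"turn":0,"fingers":0}]' >/dev/null; python3 st.py; python3 go.py .435 -.03 .20 172.1
```

```text
q [-0.236  0.218 -0.432  1.07   0.99  -1.759] t 30.12
p [0.492 0.222 0.234] x [-0.065 -0.539 -0.84 ] y [-0.991  0.133 -0.009] z [ 0.116  0.832 -0.543]
shift cm [ 16.8    2.34 -19.77] len 26.0 turn 0.56 offplane -0.001 t 30.12
```

```bash
python3 -m inch '[{"tx":2.5,"ty":0.5,"tz":-4,"turn":0,"fingers":0},{"tx":6,"ty":1,"tz":-8,"turn":0,"fingers":0},{"tx":9.7,"ty":1.5,"tz":-12,"turn":0,"fingers":0},{"tx":13,"ty":2,"tz":-16,"turn":0,"fingers":0},{"tx":16.8,"ty":2.4,"tz":-19.8,"turn":0.5,"fingers":0}]' >/dev/null; python3 st.py; python3 go.py .430 -.001 .0905 172.1; python3 - <<'E'
from h import *
ims=[cap(n)['frame'] for n in('top','side','wrist')]
a=cv2.resize(ims[0][110:260,260:400],None,fx=2.8,fy=2.8);b=cv2.resize(ims[1][180:300,240:390],(400,320))
w=cv2.resize(ims[2],(400,300))
c=np.zeros((600,800,3),np.uint8);c[:420,:392]=a;c[:300,400:]=w;c[300:600,400:]=b[:300]
s=cv2.resize(ims[0][190:265,155:195],None,fx=2.4,fy=2.4);c[420:420+s.shape[0],0:s.shape[1]]=s
cv2.imwrite('pics/p2.png',c)
E
```

```text
q [-0.777  0.468 -0.26   1.587  0.74  -2.511] t 30.75
p [ 0.434 -0.031  0.199] x [-0.074 -0.538 -0.839] y [-0.99   0.138 -0.002] z [ 0.117  0.831 -0.543]
shift cm [7.47 0.88 8.33] len 11.2 turn 0.07 offplane -0.002 t 30.75
```

View pics/p2.png

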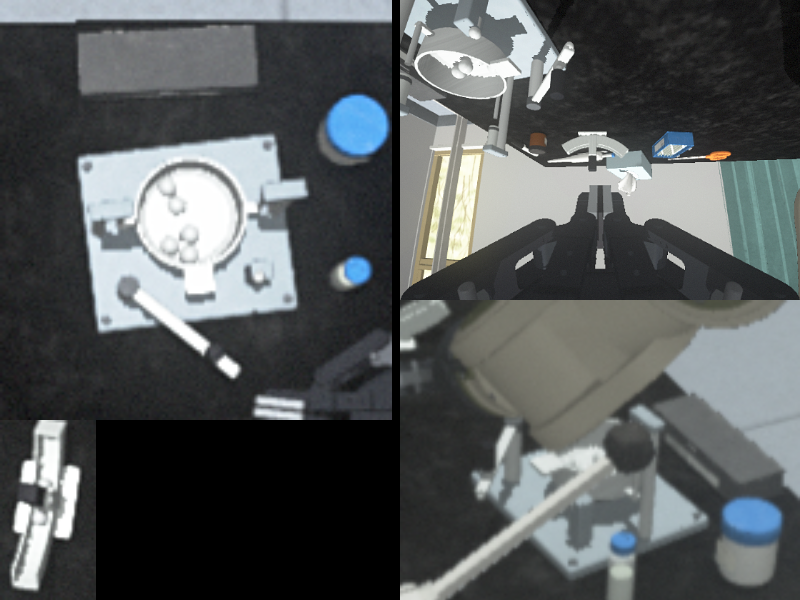

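```bash
python3 -m inch '[{"tx":2.5,"ty":0.9,"tz":2.8,"turn":0,"fingers":0},{"tx":5,"ty":0.9,"tz":5.6,"turn":0,"fingers":0},{"tx":7,"ty":0.9,"tz":7.8,"turn":0,"fingers":0},{"tx":7.4,"ty":0.9,"tz":8.3,"turn":0,"fingers":0},{"tx":7.4,"ty":0.9,"tz":8.3,"turn":0,"fingers":0}]'; python3 go.py .476 -.013 .0905; python3 go.py .4965 -.018 .0905;python3 go.py .5175 -.019 .0905
```

```text
time: 31.52
tool_pos: [0.4298, 0.0019, 0.092]
eef_rot: [-1.488, 1.706, 0.809]
ft_force: [-0.1, 1.1, -0.3]
finger_gap: -0.0001
gripper_force: 0.0
shift cm [ 0.58 -4.78 -0.63] len 4.9 t 31.52
shift cm [ 0.7  -6.88 -0.81] len 7.0 t 31.52
shift cm [ 0.6  -8.97 -0.65] len 9.0 t 31.52
```

```bash
python3 -m inch '[{"tx":0.2,"ty":-1.5,"tz":-0.2,"turn":0,"fingers":0},{"tx":0.4,"ty":-2.7,"tz":-0.4,"turn":0,"fingers":0},{"tx":0.5,"ty":-3.8,"tz":-0.5,"turn":0,"fingers":0},{"tx":0.6,"ty":-4.8,"tz":-0.6,"turn":0,"fingers":0},{"tx":0.7,"ty":-5.8,"tz":-0.7,"turn":0,"fingers":0}]'; python3 go.py .5175 -.019 .0905; python3 - <<'E'
from h import *
cv2.imwrite('K.png',cap('top')['frame']);g=cv2.cvtColor(cv2.imread('K.png'),cv2.COLOR_BGR2GRAY)[200:245,298:350]
for r in g: print(''.join('#' if v<70 else '+' if v<140 else '-' if v<210 else ' ' for v in r))
E
```

```text
time: 32.15
tool_pos: [0.4864, -0.0216, 0.0899]
eef_rot: [-1.491, 1.713, 0.801]
ft_force: [-15.9, -35.5, 14.8]
finger_gap: 0.0001
gripper_force: 17.9
shift cm [-0.43 -3.04  0.54] len 3.1 t 32.15
             --+-   ----- -              -  -++-    
               ++-    --  -     -          -++-     
               -++-       --   --         -++-      
                -+++-     ------        -+++-       
                 -++++-               -++++-     ---
                  -++++++-            -++++      -++
                   --++++++-          ++---      +++
                     --++++-          --         +++
      ----             -+++-          -          -++
     --+++--            ----                     -++
    --+-+++-                                     -++
    -++++++-                                     --+
    -+-+-++-                                      --
   -++--+++-                                        
   -++-----                 -       ---             
   -+++++++            -    +++++++++++             
    -++++++-                +++++++++++             
    
[... 779 characters left out ...]
#++++------
#########################################+-------+++
#########################################+       ---
##########################################-----     
###########################################++++-----
###############################################+++++
###############################################++###
####################################################
####################################################
####################################################
####################################################
####################################################
####################################################
####################################################
```

```bash
python3 -m inch '[{"tx":0,"ty":0.8,"tz":-0.6,"turn":0,"fingers":0},{"tx":0,"ty":2.2,"tz":-0.6,"turn":0,"fingers":0},{"tx":0,"ty":2.2,"tz":-0.6,"turn":0,"fingers":0}]'; python3 go.py .464 -.006 .088 172.1; python3 - <<'E'
from h import *
cv2.imwrite('K.png',cap('top')['frame']);g=cv2.cvtColor(cv2.imread('K.png'),cv2.COLOR_BGR2GRAY)[208:245,298:350]
for r in g: print(''.join('#' if v<70 else '+' if v<140 else '-' if v<210 else ' ' for v in r))
E
```

```text
time: 32.58
tool_pos: [0.4622, -0.0175, 0.0926]
eef_rot: [-1.485, 1.708, 0.811]
ft_force: [-0.4, -0.2, -0.8]
finger_gap: -0.0001
gripper_force: 0.0
shift cm [-0.24 -0.02  1.23] len 1.3 turn -0.1 offplane 0.0 t 32.58
      ----             -+++-          -          -++
     --+++--            ----                     -++
    --+++++-                                     -++
    -++-+++-                                     -++
    ---+-++-    -                                 --
   -+----++-                                        
   -++-----         -       -       ---             
   -+++++++                 +++++++++++             
    -++++++-                +++++++++++             
    --++++++++-             -++++++----             
      ++++++++++--            -----                 
      --+++--++++++--                               
        ---  --++++++--             -               
               --+++++++-                   -   ----
-                --+++++++--             ---+---++++
--                 --++++++++-           -++#+######
+-                   ---++++++++-   
[... 376 characters left out ...]
#######++- 
###################################################+
####################################################
####################################################
####################################################
####################################################
##################################################+#
############################################++####+#
#########################################+--++++++++
########################################+-  --------
########################################+--         
#########################################+++--------
########################################+-----++++++
########################################-     ------
```

```bash
python3 - <<'E'
from h import *
c=cap('top')
for p in [(341,224),(343,225),(344,227)]: print(onz(c,*p,.1045).round(4), 'barend',onz(c,348,227,.0735).round(4))
print('proj knob th .3,.4,.5,.6,0')
for th in(.3,.4,.5,.6,0): 
    az=np.deg2rad(-83.8)-th; k=np.array([.530+.085*np.cos(az),.0558+.085*np.sin(az),.1045]);e=np.array([.530+.1*np.cos(az),.0558+.1*np.sin(az),.0735]); print(th,k.round(4),proj(c,k)[0].round(1),'end',proj(c,e)[0].round(1))
E
```

```text
[ 0.5031 -0.0204  0.1045] barend [ 0.4983 -0.0394  0.0735]
[ 0.5009 -0.0247  0.1045] barend [ 0.4983 -0.0394  0.0735]
[ 0.4965 -0.0268  0.1045] barend [ 0.4983 -0.0394  0.0735]
proj knob th .3,.4,.5,.6,0
0.3 [ 0.5138 -0.0276  0.1045] [344.3 219.1] end [349.3 221.4]
0.4 [ 0.5055 -0.0256  0.1045] [343.4 222.8] end [348.2 225.7]
0.5 [ 0.4975 -0.0228  0.1045] [342.1 226.5] end [346.8 229.9]
0.6 [ 0.4899 -0.0191  0.1045] [340.5 230.1] end [344.9 233.9]
0 [ 0.5392 -0.0287  0.1045] [344.6 207.5] end [349.6 208.1]
```

```bash
python3 -m inch '[{"tx":-0.2,"ty":0.1,"tz":0.8,"turn":0,"fingers":0},{"tx":-0.2,"ty":0,"tz":1.2,"turn":0,"fingers":0},{"tx":-0.2,"ty":-1,"tz":1.2,"turn":0,"fingers":0},{"tx":-0.1,"ty":-2,"tz":1.2,"turn":0,"fingers":0},{"tx":0,"ty":-3,"tz":1.2,"turn":0,"fingers":0}]'; python3 go.py .525 -.012 .088
```

```text
time: 33.3
tool_pos: [0.4953, -0.0128, 0.0859]
eef_rot: [-1.487, 1.707, 0.808]
ft_force: [-0.5, 0.1, 0.4]
finger_gap: -0.0002
gripper_force: 0.4
shift cm [-0.44 -2.93  0.29] len 3.0 t 33.3
```

```bash
python3 -m inch '[{"tx":-0.2,"ty":-0.8,"tz":0.1,"turn":0,"fingers":0},{"tx":-0.3,"ty":-1.6,"tz":0.2,"turn":0,"fingers":0},{"tx":-0.4,"ty":-2.3,"tz":0.3,"turn":0,"fingers":0},{"tx":-0.4,"ty":-2.9,"tz":0.3,"turn":0,"fingers":0}]'; python3 - <<'E'
from h import *
cv2.imwrite('K.png',cap('top')['frame']);g=cv2.cvtColor(cv2.imread('K.png'),cv2.COLOR_BGR2GRAY)[195:240,298:358]
for r in g: print(''.join('#' if v<70 else '+' if v<140 else '-' if v<210 else ' ' for v in r))
E
```

```text
time: 33.8
tool_pos: [0.5237, -0.0114, 0.0877]
eef_rot: [-1.487, 1.707, 0.81]
ft_force: [-8.0, 2.9, -1.0]
finger_gap: 0.0003
gripper_force: 5.4
++++++++++++-             ---  --            -  -           
+++++++++++++                ---            -- --           
+++++++++++++-               ---           -- -+            
+++++++++----+-    -     -                 -  ++            
---------    ++    --- ---               --  -++           -
             --+-   ----- -              -  -++-          --
               ++-    --  -     -          -++-          -++
               -++-       --   --         -++---    --- -++#
                -+++-     ------        -+++------  ----+###
                 -++++-               -++++-++++++-     +##+
                  -++++++-            -+++-++++##+      -##+
                   --++++++-               +#+++#+      +##+
                     --++++-               +#+++#+      +##+
     -----    - -                          +##++#-     -++++
     --+++--                              -+#####+--++++#+++
    --+++++-                            -
[... 1088 characters left out ...]
#########################+++#
#######################################################+#+++
########################################################++++
########################################################++++
#########################################################+++
##########################################################++
###########################################################+
############################################################
############################################################
############################################################
############################################################
############################################################
```

```bash
python3 -m inch '[{"tx":0,"ty":-0.3,"tz":0,"turn":0,"fingers":0},{"tx":0,"ty":-0.6,"tz":0,"turn":0,"fingers":0},{"tx":0,"ty":-0.8,"tz":0,"turn":0,"fingers":0},{"tx":0,"ty":-0.8,"tz":0,"turn":0,"fingers":0}]'
```

```text
time: 34.35
tool_pos: [0.5245, -0.0112, 0.0875]
eef_rot: [-1.486, 1.716, 0.828]
ft_force: [-30.7, -8.2, 11.3]
finger_gap: 0.0002
gripper_force: 14.6
```

```bash
python3 -m inch '[{"tx":0,"ty":1.5,"tz":0,"turn":0,"fingers":0},{"tx":-1,"ty":4,"tz":-2,"turn":0,"fingers":0},{"tx":-4,"ty":7,"tz":-5,"turn":0,"fingers":0},{"tx":-7,"ty":10,"tz":-9,"turn":0,"fingers":0},{"tx":-10,"ty":12,"tz":-14,"turn":0,"fingers":0}]';python3 -m inch '[{"tx":-3,"ty":3,"tz":-5,"turn":0,"fingers":0},{"tx":-3,"ty":3,"tz":-5,"turn":0,"fingers":0}]' >/dev/null; python3 look.py; python3 pan.py|grep -o "'Sn[^)]*)"; python3 - <<'E'
from h import *
c=cap('top');cv2.imwrite('K.png',c['frame']);g=cv2.cvtColor(c['frame'],cv2.COLOR_BGR2GRAY)
for r in g[195:225,298:358]: print(''.join('#' if v<70 else '+' if v<140 else '-' if v<210 else ' ' for v in r))
print()
for r in g[188:266,152:196]: print(''.join('#' if v<70 else '+' if v<140 else '-' if v<210 else ' ' for v in r))
for th in(0,.02,.05,.1):
    az=np.deg2rad(-83.8)-th; print(th,proj(c,[.530+.085*np.cos(az),.0558+.085*np.sin(az),.1045])[0].round(1))
E
```

```text
time: 34.98
tool_pos: [0.4031, -0.0588, 0.2493]
eef_rot: [-1.486, 1.707, 0.809]
ft_force: [0.7, -0.9, -1.8]
finger_gap: 0.0003
gripper_force: 0.0
pan shift px (dx,dy) 2 -5 score 0.40 fz 0.08 t 35.42
'Snow.png', -4.0, 0.3)
'Snow.png', -4.0, 0.34)
++++++++++++-             --   --            -  -           
+++++++++++++                ---            -- --           
+++++++++++++-               --            --  +            
+++++++++----+-          -                 -  -+            
---------    ++     -   --                -  -++            
             --+-   ----- -              -  -++-            
               ++-    --  -     -          -++-             
               -++-       --   --         -++-       -      
                -+++      ------        -+++-----   --  -   
                 -+++-                -++++--++++---       -
                  -+++++-             -+++--++++#+         -
                   --++++++-               +#+++++       - -
                     --+++--               +#+++#+         -
      ----                                 -#++++-         -

[... 3858 characters left out ...]
######+ +++-      +++######################
#######+ +++-      ++#######################
#######+ ++-      -++#######################
#######+-+-       -++#######################
#######+---       -+########################
#######+-         -+########################
########-          +########################
########+--        +########################
##########++++-----#########################
#################++#########################
############################################
############################################
############################################
############################################
0 [344.6 207.5]
0.02 [344.7 208.2]
0.05 [344.8 209.4]
0.1 [344.9 211.3]
```

```bash
python3 -c "
from plant import manip
print(manip.finish_job())"
```

```text
the job is handed in; nothing more can be done
None
```

The job is handed in, with no verdict returned: five balls in the pan put it on its stop, the keeper bar is shut against its end stop, and the scoop stands upright on the bench with the other three balls, though the arm blocked my last side-camera check of the pan's height.

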